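# Fetch the vial from behind the instruments and put them back

### The arm

A 6-joint arm with a two-finger parallel gripper is mounted at the origin on the work surface. World frame = base frame: x ahead of the robot, y to its left, z up, the work surface at z = 0. Lengths are in m, angles in rad, forces in N, time in s.
With the tool pointing down it reaches from about 0.225 to 0.875 m from the base axis. Payload 3.4 kg.
Tool frame: the origin (TCP) lies at the very end of the fingers, on their centre line; the grasp point (between the pads) lies behind it (manip.grasp_offset is the z of the grasp point in the tool frame, in m); z points along the fingers, y is the line along which they close (so a half turn about z gives the same grasp; the last joint's range is limited). The gripper opens to 85 mm and grips with 20 to 120 N. Pads are 22 mm wide; open, the fingers measure 114 mm over their backs; the gripper's body (76 mm by 85 mm) begins 54 mm behind the grasp point. The pads swing forward as they close: fully open they stand 13 mm farther back than shut.
Start: joints at [1.186, 0.276, 1.505, -0, 1.361, -0.121], TCP at [0.15, 0.555, 0.196] pointing down, gripper open.
Joint ranges: [-2.89, 2.89], [-0.75, 2.08], [0.22, 2.7], [-1.18, 4.32], [0.11, 2.71], [-2.7, 2.7]. Speed limits (rad/s): [2.57, 2.57, 3.14, 3.14, 3.14, 3.14].

### API

Orientations are given as a unit quaternion [w, x, y, z].
In Python, from rig import manip gives the robot as it stands.
- The arm moves only by the shell command python3 -m pendant 'ROWS' [FORCE]. ROWS is JSON, a list of rows, each an object of numbers: "dx", "dy", "dz": the shift along the tool's x, y, z in m; "rx", "ry", "rz": the turn, a rotation vector about the tool's x, y, z in degrees; "hand": the finger opening in m, from 0 to 0.0854. In form: [{"dx": .., "dy": .., "dz": .., "rx": .., "ry": .., "rz": .., "hand": ..}, ...]. A call has 1 to 12 rows; each row shifts and turns the commanded pose from where the row before left it, along the tool's axes as they then stand; what a row does not reach is not made up. A row lasts 1/12 s, in which the tool goes at most 41.7 mm and 7.16 degrees, less where a joint would pass 70% of its speed; a pose out of reach is approached as far as the arm can. A call is refused whole if a number of a shift passes 0.0417 or a number of a turn 7.16, either way. A call with a gripper value outside its range is refused whole. The fingers move at their own pace and stop on an object; FORCE is the grip in N (left out, the last holds). Time passes only in rows, so rows that do not move let the fingers close. It gives the time, the measured TCP pose, the force, the opening and the grip force at its end, in the units of the state.
- manip.get_state(): the state, without advancing time (a new reading comes with each control period).
- manip.get_image(name): name is "side" or "top"; returns a dict with "frame" (384x512x3 uint8, red, green, blue), "fx", "fy", "cx", "cy" (pixels), "position" and "attitude" of the camera in the world. Camera axes: x right, y up, looking along -z (the intrinsics and any distortion apply to the point x, -y, -z); pixel columns grow to the right and rows downward; lengths in m; the calibration is good to about 2 mm. A picture is of the moment at which its call begins. There is no depth.
- manip.sign_off(): hands the job in; it is judged then, once.
The state is a dict: "clock": time; "qpos": joint angles; "qd": joint speeds; "effort": joint torques, N m; "position": TCP position; "ee_rot": TCP orientation; "contact_force": force on the tool from outside, world axes, zero at the start; "moment": the same for the moment, N m; "width": finger opening in m; "gripper_force": force on a finger pad.
Only numpy, scipy, OpenCV 4.12 (cv2) and the standard library are available. Lean on these libraries where they do the work, as an engineer would, in place of code of your own. Each camera call takes 0.05 s, during which the arm holds its last target. There are 200 camera calls.

### The job

The small amber vial on the aluminium tray is hemmed in by the steel jar, the white carton and the black otoscope handle: first stand all three of these upright on the grey mat, leaving the vial where it is, then take the vial out and stand it upright in the round steel dish. After that put the jar, the carton and the handle back upright on the tray, each on the very mark it came from. Do not tip the glass vial over, and leave the nasal speculum and the tuning fork where they lie.

Things in the scene. Friction and masses are not known exactly. Their poses are not given: they have to be found in the camera images.
- jar: Loose steel jar with lid, upright cylinder 50 mm in diameter (lid 51 mm), 91 mm high, plus a black knob 14 mm wide on the lid up to 102 mm; about 0.2 kg. Origin: centre of its underside, z up. Starts on one of the three large marks of the tray (which one changes).
- carton: Loose rigid white carton with a blue band and a blue dot on top, 44 x 44 mm square, 100 mm high, upright; about 0.1 kg. Origin: centre of its underside, z up, x and y square to its faces. Starts on one of the three large marks (which one changes).
- scope_handle: Loose black otoscope handle standing on its flat end: foot 34 mm in diameter and 12 mm high, shaft 30 mm in diameter up to 90 mm, above it a steel collar 29 mm in diameter up to 100 mm and a neck 19 mm in diameter up to 110 mm; about 0.2 kg. Origin: centre of its underside, z up. Starts on one of the three large marks (which one changes).
- vial: Loose amber glass vial, upright, with paper label and aluminium cap: body 28 mm in diameter up to 34 mm, neck 19 mm, cap 23 mm in diameter from 40 mm to the top at 50 mm; about 40 g. Origin: centre of its underside, z up. Starts on the small mark of the tray, with the three other things close around it on its left, its right and its robot side.
- rack_tray: Fixed flat aluminium tray 150 mm (its x) by 180 mm (its y), floor 4 mm thick, lip 3 mm wide and 8 mm high in all. Origin: centre of its underside; its x points away from the robot at yaw 0. Grey round marks on its floor: three large ones (58 mm across) at x,y = (30, 52), (30, -52) and (-20, 0) mm, and a small one (34 mm) at (30, 0) mm. Things start within about 2 mm of their marks.
- mat: Fixed plain grey plastic mat, the clearing place, 270 mm (its x) by 120 mm (its y), 3 mm thick, no lip; empty at the start; it lies on one side of the tray, the dish on the other (sides change). Origin: centre of its underside.
- dish: Fixed shallow round steel dish for the vial, empty at the start: outer diameter 70 mm at the rim, inner floor about 60 mm across at 3 mm height, rim 12 mm high, wall 3 mm. Origin: centre of its underside.
- nasal_speculum: Bystander: loose steel nasal speculum lying flat beyond the tray, 130 mm long along its x (handles to -x), 48 mm wide, 10 mm high. Origin: underside, near its middle.
- tuning_fork: Bystander: loose aluminium tuning fork lying flat beyond the tray, 170 mm long along its x (from -65 to 105 mm), 30 mm wide, 10 mm high. Origin: underside, at the root of its prongs.
There are look-alikes about, which are no part of the job. Leave any blue, green or purple look-alike of the dish alone.

How it is judged:
On the way, in this order (a step that is already met when the one before it is completed fails the run):
1. jar, carton and handle all stand released on the mat, the vial still in its place (x of jar in the frame of mat between -0.133 and 0.133 m and y of jar in the frame of mat between -0.058 and 0.058 m and z of each of jar, carton, scope_handle in the frame of mat below 0.008 m and angle between each of jar, carton, scope_handle's own z axis and vertical below 0.1 rad and linear speed of each of jar, carton, scope_handle below 0.02 m/s and contact force between the fingers and jar below 0.1 N and x of carton in the frame of mat between -0.133 and 0.133 m and y of carton in the frame of mat between -0.058 and 0.058 m and contact force between the fingers and carton below 0.1 N and x of scope_handle in the frame of mat between -0.133 and 0.133 m and y of scope_handle in the frame of mat between -0.058 and 0.058 m and contact force between the fingers and scope_handle below 0.1 N and distance of vial from where it was at the start of the episode below 0.03 m), for 0.2 s.
2. the vial stands released in the dish, the other three still on the mat (horizontal distance between vial and dish below 0.018 m and z of vial in the frame of dish between -0.002 and 0.008 m and angle between each of vial, jar, carton, scope_handle's own z axis and vertical below 0.1 rad and linear speed of each of vial, jar, carton, scope_handle below 0.02 m/s and contact force between the fingers and vial below 0.1 N and x of jar in the frame of mat between -0.133 and 0.133 m and y of jar in the frame of mat between -0.058 and 0.058 m and z of each of jar, carton, scope_handle in the frame of mat below 0.008 m and contact force between the fingers and jar below 0.1 N and x of carton in the frame of mat between -0.133 and 0.133 m and y of carton in the frame of mat between -0.058 and 0.058 m and contact force between the fingers and carton below 0.1 N and x of scope_handle in the frame of mat between -0.133 and 0.133 m and y of scope_handle in the frame of mat between -0.058 and 0.058 m and contact force between the fingers and scope_handle below 0.1 N), for 0.2 s.
At the end, for the whole second after the job is handed in: The vial stands in the dish, centre within 18 mm of its centre; jar, carton and handle stand within 15 mm of their starts (any yaw); all four upright within 0.1 rad, released and at rest; speculum and fork within 20 mm of their starts (horizontal distance between vial and dish below 0.018 m and z of vial in the frame of dish between -0.002 and 0.008 m and angle between each of vial, jar, carton, scope_handle's own z axis and vertical below 0.1 rad and linear speed of each of vial, jar, carton, scope_handle below 0.02 m/s and contact force between the fingers and vial below 0.1 N and distance of each of jar, carton, scope_handle from where it was at the start of the episode below 0.015 m and contact force between the fingers and jar below 0.1 N and contact force between the fingers and carton below 0.1 N and contact force between the fingers and scope_handle below 0.1 N and distance of each of nasal_speculum, tuning_fork from where it was at the start of the episode below 0.02 m); the robot touches nothing.
It fails at once if the vial is tipped over (more than 0.6 rad) (angle between vial's own z axis and vertical above 0.6 rad).
It fails at once if the nasal speculum is moved by more than 20 mm (distance of nasal_speculum from where it was at the start of the episode above 0.02 m).
It fails at once if the tuning fork is moved by more than 20 mm (distance of tuning_fork from where it was at the start of the episode above 0.02 m).
It also fails if it takes over 136 s, if anything falls off the work surface, if the arm or the gripper's body presses on something with over 40 N, if the wrist force passes 120 N, or if a joint passes its speed limit or range.

## Working session

There is one attempt and no reset: what is moved stays moved. The work goes in short steps, Python scripts to look and compute and a shell command to move; the robot and the scene stay as the last step left them, time stands still between calls to the robot, and variables do not carry over. Pictures are saved under pics/ and viewed, at most 14 in all, crops included, and the job is handed in when it is done.

```bash
mkdir -p pics; ls
cat > h.py <<'E'
import numpy as np, cv2, json
from rig import manip
from scipy.spatial.transform import Rotation as R
def rot(q): return R.from_quat([q[1],q[2],q[3],q[0]]).as_matrix()
def shot(n,f):
    im=manip.get_image(n); cv2.imwrite(f,im['frame'][:,:,::-1]); 
    np.save(f+'.npy',{k:v for k,v in im.items()},allow_pickle=True); return im
def load(f): return np.load(f+'.npy',allow_pickle=True).item()
def att(im):
    a=np.array(im['attitude']); return rot(a) if a.size==4 else a
def px(im,u,v,z):
    d=att(im)@np.array([(u-im['cx'])/im['fx'],-(v-im['cy'])/im['fy'],-1]); p=np.array(im['position'])
    return p+d*(z-p[2])/d[2]
def proj(im,P):
    c=att(im).T@(np.array(P)-np.array(im['position'])); return im['cx']+im['fx']*c[0]/-c[2], im['cy']-im['fy']*c[1]/-c[2]
E
python3 - <<'E'
from h import *
for n in('top','side'):
    im=shot(n,f'pics/{n}0.png'); print({k:v for k,v in im.items() if k!='frame'})
    big=cv2.resize(im['frame'],(800,600),interpolation=cv2.INTER_CUBIC); cv2.imwrite(f'pics/{n}0b.png',big[:,:,::-1])
print(manip.get_state(), manip.grasp_offset)
E
```

```text
pics
{'fx': 389.57166760933757, 'fy': 389.57166760933757, 'cx': 255.77965386425836, 'cy': 188.376598053184, 'position': array([0.51139812, 0.03378327, 1.01104942]), 'attitude': array([-0.69782542, -0.04379371,  0.0281733 ,  0.71437249])}
{'fx': 392.15746296979074, 'fy': 392.15746296979074, 'cx': 258.16813942944714, 'cy': 188.57669624077312, 'position': array([ 0.08893965, -0.52716029,  0.71864513]), 'attitude': array([ 0.86288598,  0.37221724, -0.14122982, -0.31134586])}
{'clock': 0.1, 'qpos': array([ 1.18601287e+00,  2.76559212e-01,  1.50602809e+00,  7.26698447e-06,
        1.36071460e+00, -1.21009372e-01]), 'qd': array([ 3.25305123e-04,  3.43925270e-07, -3.02918996e-03, -7.24863908e-04,
        6.32947883e-04, -7.97124607e-04]), 'effort': array([ 1.52762968e-03, -4.17703307e+01, -2.46403885e+01, -8.50192987e-05,
        5.86640279e-03,  1.94045646e-05]), 'position': array([0.1497195 , 0.55460272, 0.19510202]), 'ee_rot': array([-2.17274280e-04,  1.31505738e-01,  9.91315041e-01, -8.26548899e-04]), 'contact_force': array([-0.34198293, -0.49634918, -0.19753152]), 'moment': array([-0.0174259 ,  0.02626941, -0.04226957]), 'gripper_force': 0.0, 'width': 0.08531052226253846} -0.0187
```

View pics/top0b.png

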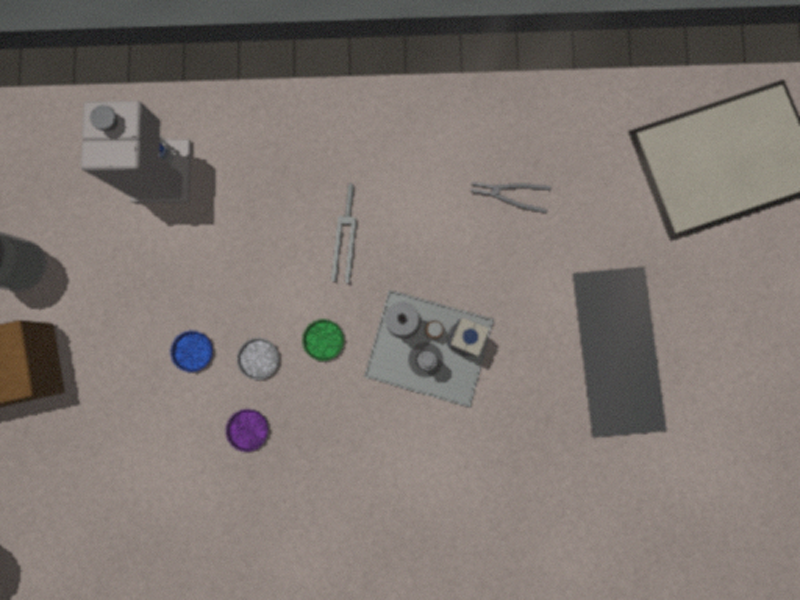

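View pics/side0b.png

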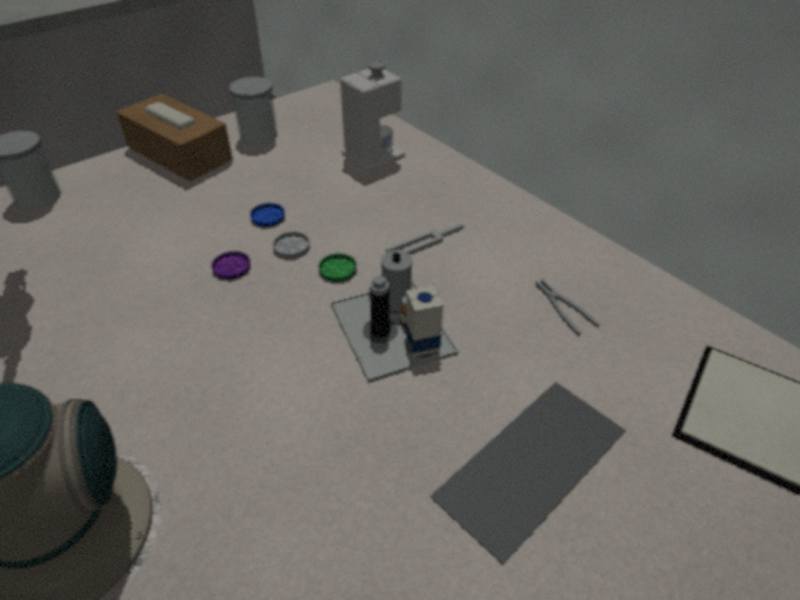

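The top view shows the tray at (430,349) with the jar at (403,320), carton at (470,336), handle at (427,358) and vial cap at (435,328). Things that could be taken for the dish are the steel (259,359), blue (193,351), green (324,340) and purple (248,430) ones. The steel one is the target. The mat is at (619,352); the cream framed panel at (720,160) is not the mat.

Run:
```python
from h import *
a=load('pics/top0.png');b=load('pics/side0.png')
# 512 coords
c1=cv2.resize(a['frame'][175:270,225:325],(800,600)[:1]+(760,) if 0 else (600,570),interpolation=cv2.INTER_CUBIC)
c2=cv2.resize(b['frame'][150:250,205:300],(0,0),fx=2*1.0,fy=2*1.0,interpolation=cv2.INTER_CUBIC)
cc=np.zeros((570,800,3),np.uint8);cc[:, :600]=c1;cc[:200,605:795]=c2
d=cv2.resize(a['frame'][205:255,140:190],(190,190),interpolation=cv2.INTER_CUBIC);cc[300:490,605:795]=d
cv2.imwrite('pics/crop1.png',cc[:,:,::-1])
def q(im,pts,z): return [np.round(px(im,u*.64,v*.64,z),4)[:2] for u,v in pts]
print('tray',q(a,[(390,292),(493,320),(471,406),(366,377)],.008))
print('mat',q(a,[(573,273),(643,267),(665,431),(592,437)],.003))
print('dish',q(a,[(259,359)],.012))
print('carton top',q(a,[(470,336)],.104)); print('jar knob',q(a,[(403,319)],.106));print('handle',q(a,[(428,358)],.114));print('vial',q(a,[(435,328)],.054))
```

```text
tray [array([0.6184, 0.0708]), array([ 0.568 , -0.0977]), array([ 0.4293, -0.0568]), array([0.4796, 0.1129])]
mat [array([ 0.6432, -0.2336]), array([ 0.6503, -0.3493]), array([ 0.3828, -0.3678]), array([ 0.3755, -0.2505])]
dish [array([0.5128, 0.288 ])]
carton top [array([ 0.5396, -0.0502])]
jar knob [array([0.5671, 0.0486])]
handle [array([0.5086, 0.0132])]
vial [array([ 5.55e-01, -4.00e-04])]
```

View pics/crop1.png

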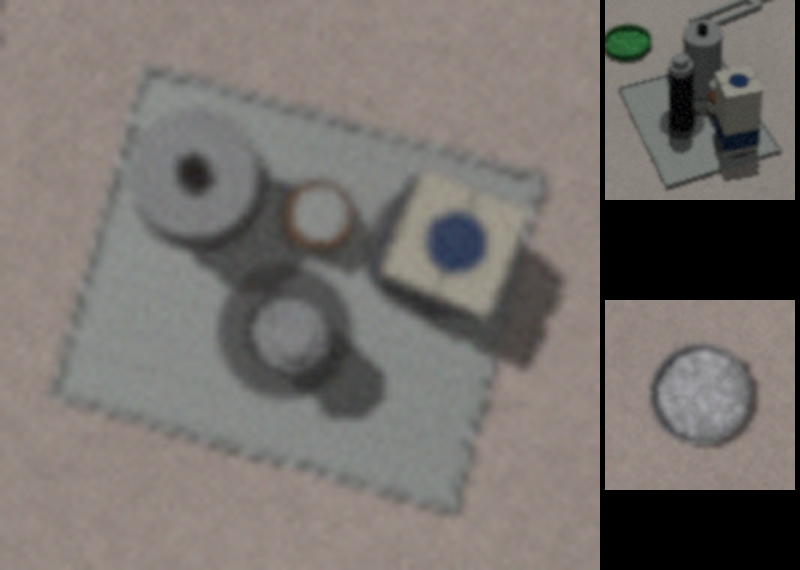

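The crop confirms the choice: an untinted steel dish, a vial with an amber edge and aluminium cap, and three neighbours sitting on their marks. The measured tray, mat and dish sizes agree with the given ones. Next I plan the moves.

```bash
cat >> h.py <<'E'
def plan(x,y,z,yaw=None):
    """yaw = world angle (deg) of tool y (closing), modulo 180"""
    s=manip.get_state(); M=rot(s['ee_rot']); p=np.array(s['position'])
    ty=np.degrees(np.arctan2(M[1,1],M[0,1])); rz=0.
    if yaw is not None:
        d=(yaw-ty+90)%180-90; rz=-d   # tool z is down
        M=M@R.from_rotvec([0,0,np.radians(rz)]).as_matrix()
    d=M.T@(np.array([x,y,z])-p)
    print('t',round(s['clock'],2),'pos',np.round(p,4),'ty',round(ty,2),'tilt',round(np.degrees(np.arccos(-M[2,2])),2),'rz',round(rz,2),'d mm',np.round(d*1000,1),'w',round(s['width'],4),'F',np.round(s['contact_force'],1),'q6',round(s['qpos'][5],2))
E
python3 - <<'E'
from h import *
a=load('pics/top0.png')
for n,u,v,z in [('jarlid',199,178,.095),('knob',194,173,.106),('carton',456,242,.104),('handle',290,335,.114),('vial',319,214,.054)]:
    print(n,np.round(px(a,225+u/6-.4,175+v/6-.4,z),4))
c=np.array([.524,.0073]);th=np.radians(-16.65);T=np.array([[np.cos(th),-np.sin(th)],[np.sin(th),np.cos(th)]])
for m in [(.03,.052),(.03,-.052),(-.02,0),(.03,0)]: print(c+T@m)
plan(.5385,-.051,.2,-16.65)
plan(.5385,-.051,.2,73.35)
E
```

```text
jarlid [0.5675 0.0492 0.095 ]
knob [0.5688 0.0509 0.106 ]
carton [ 0.5399 -0.0497  0.104 ]
handle [0.5056 0.0155 0.114 ]
vial [0.5542 0.0011 0.054 ]
[0.56764146 0.04852405]
[ 0.53784291 -0.05111553]
[0.50483854 0.01303049]
[ 0.55274219 -0.00129574]
t 0.1 pos [0.1497 0.5546 0.1951] ty 74.89 tilt 0.1 rz -88.46 d mm [ 468.8 -546.    -4.2] w 0.0853 F [-0.3 -0.5 -0.2] q6 -0.12
t 0.1 pos [0.1497 0.5546 0.1951] ty 74.89 tilt 0.1 rz 1.54 d mm [-546.  -468.8   -4.2] w 0.0853 F [-0.3 -0.5 -0.2] q6 -0.12
```

```bash
sed -i "s/d=(yaw-ty+90)%180-90; rz=-d/q1=np.degrees(s['qpos'][0]); yt=q1+(yaw-q1+90)%180-90; rz=-(yt-ty)/; s/, *# tool z is down//" h.py
python3 -m pendant '[{"rz":1.54}]' >/dev/null; python3 -c "
from h import *
plan(.5055,.014,.2,73.35)"
```

```text
t 0.1 pos [0.1497 0.5546 0.1951] ty 74.89 tilt 0.1 rz 1.54 d mm [-495.8 -416.    -4.3] w 0.0853 F [-0.3 -0.5 -0.2] q6 -0.12invalid input
```

```bash
python3 -m pendant '[{"dx":0,"dy":0,"dz":0,"rx":0,"ry":0,"rz":1.54,"hand":0.085}]'; python3 -c "
from h import *
plan(.5055,.014,.2,73.35)"
```

```text
clock: 0.18
position: [0.1498, 0.5547, 0.1953]
ee_rot: [-0.0, 0.145, 0.989, -0.001]
contact_force: [0.1, 0.9, 0.2]
width: 0.0849
gripper_force: 0.0
t 0.18 pos [0.1498 0.5547 0.1953] ty 73.32 tilt 0.08 rz -0.03 d mm [-495.7 -416.1   -4.2] w 0.0849 F [0.1 0.9 0.2] q6 -0.09
```

```bash
python3 -m pendant '[{"dx":-0.0225,"dy":-0.0189,"hand":0.085}]'; python3 -m pendant '[{"dx":-0.0225,"dy":-0.0189,"dz":0,"rx":0,"ry":0,"rz":0,"hand":0.085}]' ; python3 -c "
from h import *
plan(.5055,.014,.2,73.35)"
```

```text
clock: 0.27
position: [0.1644, 0.5338, 0.1951]
ee_rot: [-0.001, 0.144, 0.99, 0.001]
contact_force: [-0.0, 0.9, 0.5]
width: 0.0845
gripper_force: 0.0
t 0.27 pos [0.1644 0.5338 0.1951] ty 73.47 tilt 0.2 rz 0.12 d mm [-475.7 -400.2   -7. ] w 0.0845 F [-0.   0.9  0.5] q6 -0.14invalid input
```

```bash
python3 -m pendant '[{"dx":-0.0225,"dy":-0.0189,"dz":0,"rx":0,"ry":0,"rz":0,"hand":0.085},{"dx":-0.0225,"dy":-0.0189,"dz":0,"rx":0,"ry":0,"rz":0,"hand":0.085},{"dx":-0.0225,"dy":-0.0189,"dz":0,"rx":0,"ry":0,"rz":0,"hand":0.085},{"dx":-0.0225,"dy":-0.0189,"dz":0,"rx":0,"ry":0,"rz":0,"hand":0.085},{"dx":-0.0225,"dy":-0.0189,"dz":0,"rx":0,"ry":0,"rz":0,"hand":0.085},{"dx":-0.0225,"dy":-0.0189,"dz":0,"rx":0,"ry":0,"rz":0,"hand":0.085},{"dx":-0.0225,"dy":-0.0189,"dz":0,"rx":0,"ry":0,"rz":0,"hand":0.085},{"dx":-0.0225,"dy":-0.0189,"dz":0,"rx":0,"ry":0,"rz":0,"hand":0.085},{"dx":-0.0225,"dy":-0.0189,"dz":0,"rx":0,"ry":0,"rz":0,"hand":0.085},{"dx":-0.0225,"dy":-0.0189,"dz":0,"rx":0,"ry":0,"rz":0,"hand":0.085}]' >/dev/null
python3 -m pendant '[{"dx":-0.0225,"dy":-0.0189,"dz":0,"rx":0,"ry":0,"rz":0,"hand":0.085},{"dx":-0.0225,"dy":-0.0189,"dz":0,"rx":0,"ry":0,"rz":0,"hand":0.085},{"dx":-0.0225,"dy":-0.0189,"dz":0,"rx":0,"ry":0,"rz":0,"hand":0.085},{"dx":-0.0225,"dy":-0.0189,"dz":0,"rx":0,"ry":0,"rz":0,"hand":0.085},{"dx":-0.0225,"dy":-0.0189,"dz":0,"rx":0,"ry":0,"rz":0,"hand":0.085},{"dx":-0.0225,"dy":-0.0189,"dz":0,"rx":0,"ry":0,"rz":0,"hand":0.085},{"dx":-0.0225,"dy":-0.0189,"dz":0,"rx":0,"ry":0,"rz":0,"hand":0.085},{"dx":-0.0225,"dy":-0.0189,"dz":0,"rx":0,"ry":0,"rz":0,"hand":0.085},{"dx":-0.0225,"dy":-0.0189,"dz":0,"rx":0,"ry":0,"rz":0,"hand":0.085},{"dx":-0.0225,"dy":-0.0189,"dz":0,"rx":0,"ry":0,"rz":0,"hand":0.085},{"dx":-0.0225,"dy":-0.0189,"dz":0,"rx":0,"ry":0,"rz":0,"hand":0.085},{"dx":0,"dy":0,"dz":0,"rx":0,"ry":0,"rz":0,"hand":0.085}]' >/dev/null;  python3 -c "
from h import *
plan(.5055,.014,.05,73.35)"
```

```text
t 2.1 pos [0.5082 0.0105 0.1953] ty 73.13 tilt 0.2 rz -0.22 d mm [  4.    2.9 145.3] w 0.0849 F [-0.9  0.5 -0.7] q6 -1.39
```

```bash
python3 -m pendant '[{"dx":0,"dy":0,"dz":0.01,"rx":0,"ry":0,"rz":0,"hand":0.085},{"dx":0,"dy":0,"dz":0.02,"rx":0,"ry":0,"rz":0,"hand":0.085},{"dx":0,"dy":0,"dz":0.02,"rx":0,"ry":0,"rz":0,"hand":0.085},{"dx":0,"dy":0,"dz":0.01,"rx":0,"ry":0,"rz":0,"hand":0.085},{"dx":0,"dy":0,"dz":0,"rx":0,"ry":0,"rz":0,"hand":0.085}]' >/dev/null;  python3 -c "
from h import *
plan(.5055,.014,.05,73.35)
im=shot('side','pics/s1.png');c=cv2.resize(im['frame'][130:260,180:320],(800,600)[:0] or (646,600),interpolation=cv2.INTER_CUBIC);cv2.imwrite('pics/s1c.png',c[:,:,::-1])"
```

```text
t 2.52 pos [0.5018 0.0161 0.133 ] ty 73.4 tilt 0.39 rz 0.05 d mm [-4.7 -0.9 83. ] w 0.0851 F [ 0.2  0.4 -0.6] q6 -1.39
```

View pics/s1c.png

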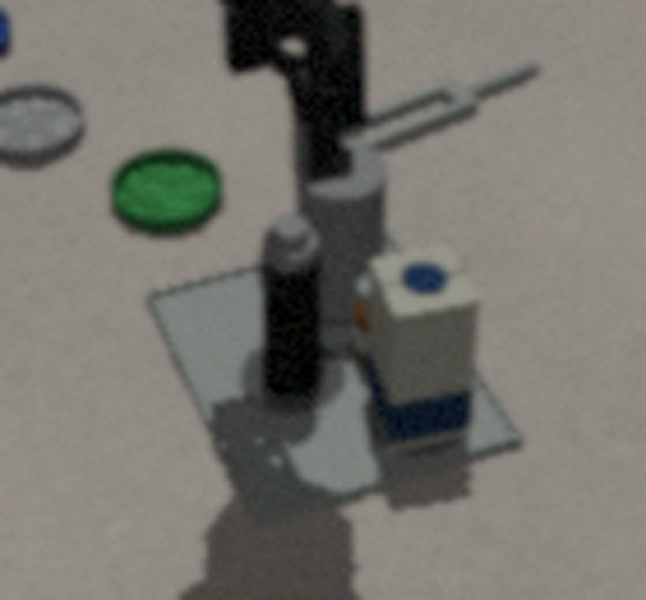

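```bash
python3 -c "
from h import *
im=load('pics/s1.png');s=manip.get_state();M=rot(s['ee_rot']);p=np.array(s['position'])
for k in(-.0427,0,.0427):
    u,v=proj(im,p+M[:,1]*k-M[:,2]*.013);print(k,(u-180)*4.614,(v-130)*4.614)
for P in [(.5055,.014,.114),(.5055,.014,.004)]:
    u,v=proj(im,P);print(P,(u-180)*4.614,(v-130)*4.614)
plan(.5055,.014,.05,73.35)
im=shot('top','pics/t1.png');c=cv2.resize(im['frame'][155:275,205:345],(700,600),interpolation=cv2.INTER_CUBIC);cv2.imwrite('pics/t1c.png',c[:,:,::-1])
"
```

```text
-0.0427 315.97022928629286 223.0646451644883
0 282.88203779569113 169.7548633247327
0.0427 251.85105087463498 119.75953059391047
(0.5055, 0.014, 0.114) 289.74434124701537 221.12881297335554
(0.5055, 0.014, 0.004) 292.734912480401 372.2600371939537
t 2.57 pos [0.5033 0.0159 0.1346] ty 73.4 tilt 0.21 rz 0.05 d mm [-3.  -1.1 84.6] w 0.0849 F [0.2 0.3 0.5] q6 -1.39
```

View pics/s1.png

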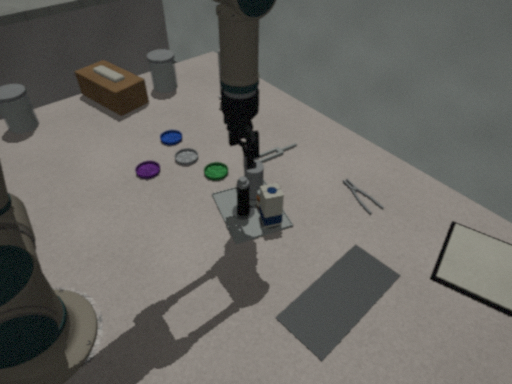

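```bash
python3 -c "
from h import *
im=load('pics/s1.png')
f=im['frame'][100:220,195:295].astype(float);f=(255*(f/255)**.5).clip(0,255).astype(np.uint8)
c=cv2.resize(f,(500,600),interpolation=cv2.INTER_CUBIC)
u,v=proj(im,(.568,.0495,.106));cv2.circle(c,(int((u-195)*5),int((v-100)*5)),3,(255,0,0),-1)
t=cv2.imread('pics/t1c.png')[:,:,::-1];t=cv2.resize(t,(300,257))
o=np.zeros((600,800,3),np.uint8);o[:,:500]=c;o[:257,500:]=t;cv2.imwrite('pics/s1d.png',o[:,:,::-1])
"
```

```text
(no output)
```

View pics/s1d.png

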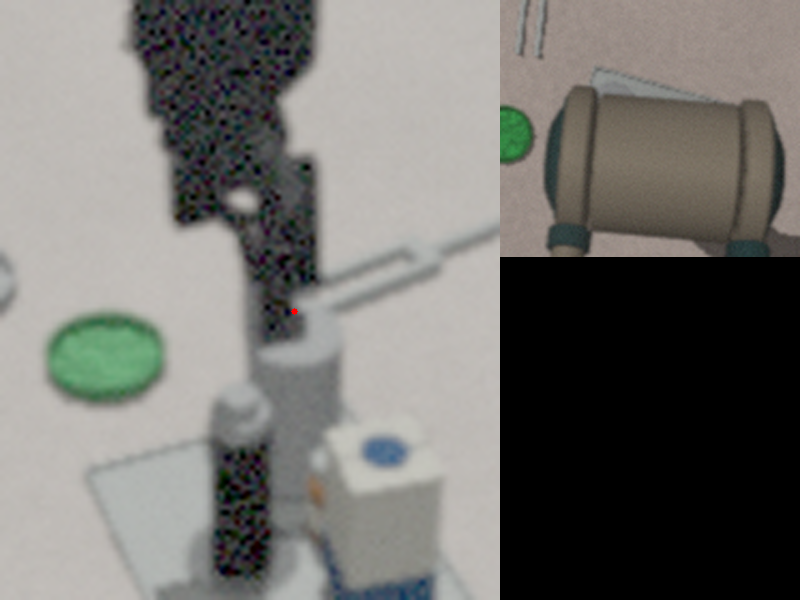

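```bash
python3 -m pendant '[{"dx":-0.003,"dy":0,"dz":0.02,"rx":0,"ry":0,"rz":0,"hand":0.085},{"dx":0,"dy":0,"dz":0.02,"rx":0,"ry":0,"rz":0,"hand":0.085},{"dx":0,"dy":0,"dz":0,"rx":0,"ry":0,"rz":0,"hand":0.085},{"dx":0,"dy":0,"dz":0,"rx":0,"ry":0,"rz":0,"hand":0.085}]' >/dev/null;  python3 -c "
from h import *
plan(.5055,.014,.05,73.35)
im=shot('side','pics/s2.png')
f=im['frame'][100:220,180:340].astype(float);f=(255*(f/255)**.5).clip(0,255).astype(np.uint8)
c=cv2.resize(f,(800,600),interpolation=cv2.INTER_CUBIC)
s=manip.get_state();M=rot(s['ee_rot']);p=np.array(s['position'])
for k in(-.05,0,.05):
  for b,col in ((0,(255,0,0)),(.013,(0,255,0)),(.05,(255,255,0))):
    u,v=proj(im,p+M[:,1]*k-M[:,2]*b);cv2.circle(c,(int((u-180)*5),int((v-100)*5)),3,col,-1)
cv2.imwrite('pics/s2c.png',c[:,:,::-1])"
```

```text
t 2.95 pos [0.5078 0.0144 0.0963] ty 73.37 tilt 0.03 rz 0.02 d mm [ 2.  -1.  46.3] w 0.0852 F [-0.1 -0.   0.7] q6 -1.39
```

View pics/s2c.png

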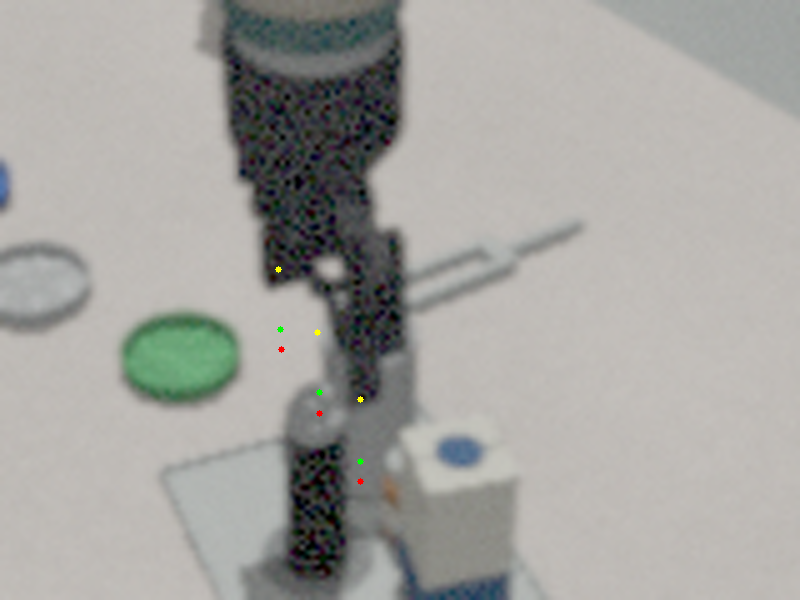

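```bash
python3 -c "
from h import *
a=load('pics/t1.png')
for z in(.2,.27,.35,.42): print(z,px(a,282,232,z), proj(a,(.5033,.0159,z)))
s=load('pics/s2.png')
# where would gripper be if tip ray (near finger tip native) at z .11
print(px(s,180+367/5,100+400/5,.11),px(s,180+275/5,100+280/5,.11))
print(px(s,180+367/5,100+400/5,.145),px(s,180+275/5,100+280/5,.145))
f=a['frame'][130:290,180:360].astype(float);f=(255*(f/255)**.6).clip(0,255).astype(np.uint8)
c=cv2.resize(f,(675,600),interpolation=cv2.INTER_CUBIC)
for z in (.2,.3,.4):
  u,v=proj(a,(.5033,.0159,z));cv2.circle(c,(int((u-180)*3.75),int((v-130)*3.75)),3,(255,0,0),-1)
cv2.imwrite('pics/t1d.png',c[:,:,::-1])
"
```

```text
0.2 [ 0.50256368 -0.00136372  0.2       ] (np.float64(273.6323241573249), np.float64(231.82673665679698))
0.27 [0.50332616 0.00166975 0.27      ] (np.float64(274.4597996397947), np.float64(232.18084776765397))
0.35 [0.50419757 0.00513656 0.35      ] (np.float64(275.62046522911595), np.float64(232.67754475732337))
0.42 [0.50496005 0.00817003 0.42      ] (np.float64(276.8943145696837), np.float64(233.22267777287385))
[ 0.52284521 -0.00370941  0.11      ] [0.54429775 0.09444331 0.11      ]
[ 0.49789357 -0.03381033  0.145     ] [0.51811248 0.05869814 0.145     ]
```

View pics/t1d.png

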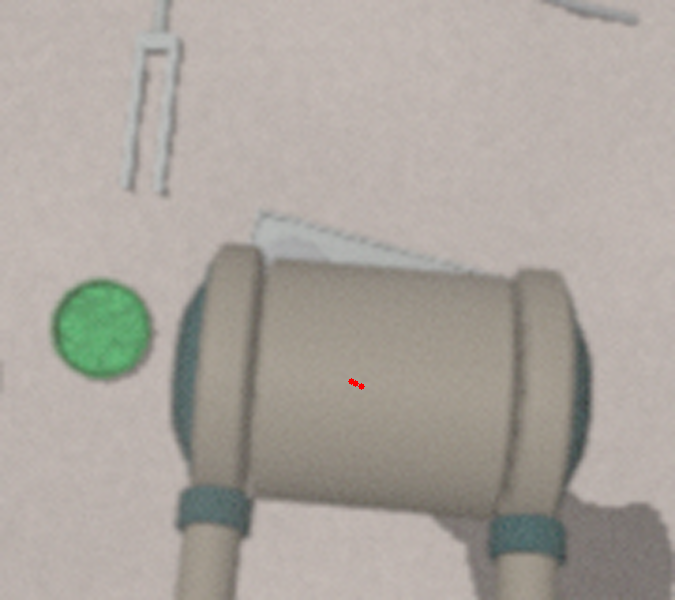

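```bash
python3 -m pendant '[{"dx":0,"dy":-0.001,"dz":0.015,"rx":0,"ry":0,"rz":0,"hand":0.085},{"dx":0,"dy":0,"dz":0.015,"rx":0,"ry":0,"rz":0,"hand":0.085},{"dx":0,"dy":0,"dz":0.012,"rx":0,"ry":0,"rz":0,"hand":0.085},{"dx":0,"dy":0,"dz":0,"rx":0,"ry":0,"rz":0,"hand":0.085}]' ;  python3 -c "
from h import *
plan(.5055,.014,.05,73.35)
im=shot('side','pics/s3.png')
f=im['frame'][110:230,180:340].astype(float);f=(255*(f/255)**.5).clip(0,255).astype(np.uint8)
c=cv2.resize(f,(800,600),interpolation=cv2.INTER_CUBIC)
s=manip.get_state();M=rot(s['ee_rot']);p=np.array(s['position'])
for k in(-.05,0,.05):
  for b,col in ((0,(255,0,0)),(.013,(0,255,0)),(.05,(255,255,0))):
    u,v=proj(im,p+M[:,1]*k-M[:,2]*b);cv2.circle(c,(int((u-180)*5),int((v-110)*5)),2,col,-1)
cv2.imwrite('pics/s3c.png',c[:,:,::-1])"
```

```text
clock: 3.33
position: [0.5071, 0.0132, 0.0536]
ee_rot: [-0.001, 0.145, 0.989, 0.0]
contact_force: [-0.9, -0.1, -1.0]
width: 0.0852
gripper_force: 0.0
t 3.33 pos [0.5071 0.0132 0.0536] ty 73.35 tilt 0.08 rz -0.0 d mm [1.7 0.3 3.6] w 0.0852 F [-0.9 -0.1 -1. ] q6 -1.39
```

View pics/s3c.png

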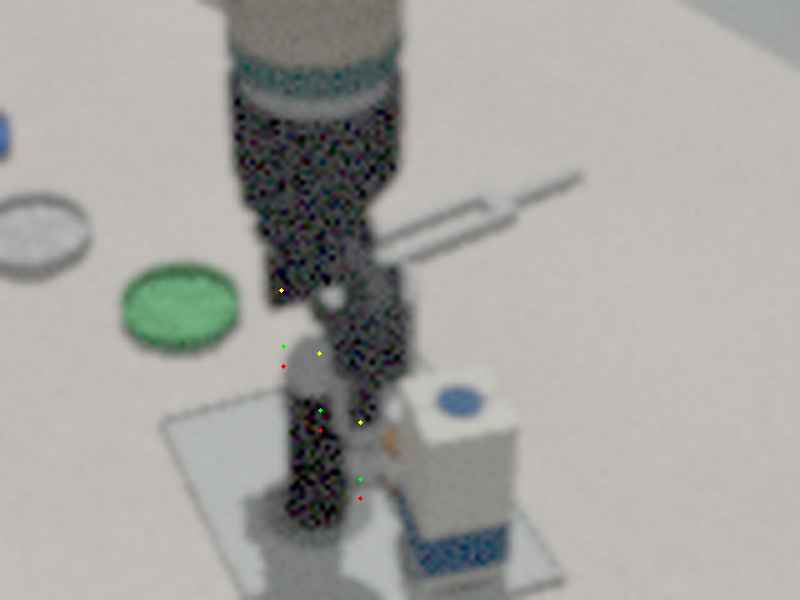

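The fingertips sit about 36 mm higher than the reported TCP implies, and both pictures agree on this. I will work from the tips as seen and descend another 30 mm with the force watched.

```bash
python3 -m pendant '[{"dx":0,"dy":0,"dz":0.01,"rx":0,"ry":0,"rz":0,"hand":0.085},{"dx":0,"dy":0,"dz":0.01,"rx":0,"ry":0,"rz":0,"hand":0.085},{"dx":0,"dy":0,"dz":0,"rx":0,"ry":0,"rz":0,"hand":0.085}]' ;python3 -m pendant '[{"dx":0,"dy":0,"dz":0.01,"rx":0,"ry":0,"rz":0,"hand":0.085},{"dx":0,"dy":0,"dz":0,"rx":0,"ry":0,"rz":0,"hand":0.085},{"dx":0,"dy":0,"dz":0,"rx":0,"ry":0,"rz":0,"hand":0.085}]' ;  python3 -c "
from h import *
plan(.5055,.014,.05,73.35)
im=shot('side','pics/s4.png')
f=im['frame'][110:230,180:340].astype(float);f=(255*(f/255)**.5).clip(0,255).astype(np.uint8)
c=cv2.resize(f,(800,600),interpolation=cv2.INTER_CUBIC)
cv2.imwrite('pics/s4c.png',c[:,:,::-1])"
```

```text
clock: 3.63
position: [0.5067, 0.0132, 0.0328]
ee_rot: [-0.001, 0.145, 0.989, 0.0]
contact_force: [-0.9, -0.2, -0.2]
width: 0.0851
gripper_force: 0.0
clock: 3.88
position: [0.5071, 0.0132, 0.0233]
ee_rot: [-0.001, 0.145, 0.989, 0.0]
contact_force: [-0.4, -0.2, 0.2]
width: 0.085
gripper_force: 0.0
t 3.88 pos [0.5071 0.0132 0.0233] ty 73.34 tilt 0.08 rz -0.01 d mm [  1.8   0.3 -26.7] w 0.085 F [-0.4 -0.2  0.2] q6 -1.39
```

View pics/s4c.png

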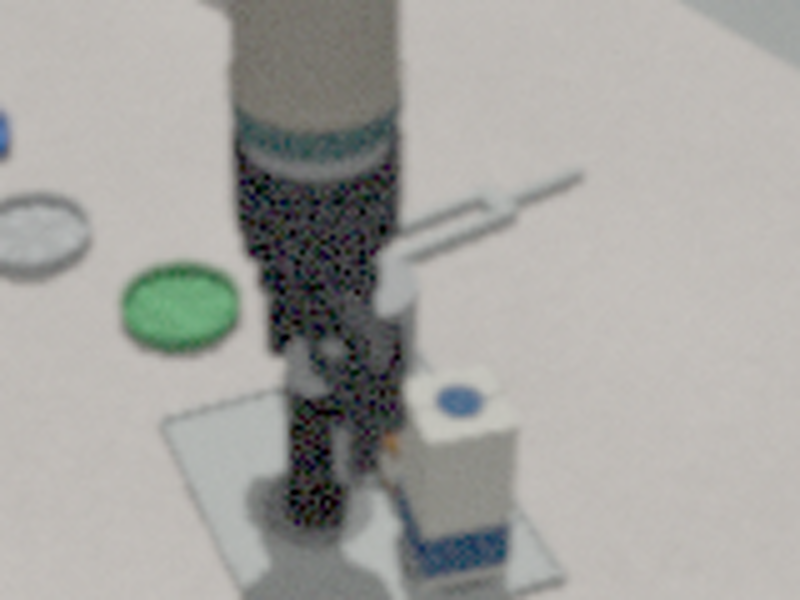

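```bash
python3 -m pendant '[{"dx":0.001,"dy":0,"dz":0.008,"rx":0,"ry":0,"rz":0,"hand":0.085},{"dx":0,"dy":0,"dz":0,"rx":0,"ry":0,"rz":0,"hand":0.085}]' ;python3 -m pendant '[{"dx":0,"dy":0,"dz":0,"rx":0,"ry":0,"rz":0,"hand":0.02},{"dx":0,"dy":0,"dz":0,"rx":0,"ry":0,"rz":0,"hand":0.02},{"dx":0,"dy":0,"dz":0,"rx":0,"ry":0,"rz":0,"hand":0.02},{"dx":0,"dy":0,"dz":0,"rx":0,"ry":0,"rz":0,"hand":0.02},{"dx":0,"dy":0,"dz":0,"rx":0,"ry":0,"rz":0,"hand":0.02},{"dx":0,"dy":0,"dz":0,"rx":0,"ry":0,"rz":0,"hand":0.02},{"dx":0,"dy":0,"dz":0,"rx":0,"ry":0,"rz":0,"hand":0.02},{"dx":0,"dy":0,"dz":0,"rx":0,"ry":0,"rz":0,"hand":0.02}]' 40;  python3 -c "
from h import *
plan(.5055,.014,.05,73.35)"
```

```text
clock: 4.1
position: [0.5058, 0.0135, 0.015]
ee_rot: [-0.001, 0.145, 0.989, 0.0]
contact_force: [-0.0, 0.5, 0.7]
width: 0.0851
gripper_force: 0.0
clock: 4.77
position: [0.5069, 0.0134, 0.0161]
ee_rot: [0.0, 0.145, 0.989, 0.0]
contact_force: [-0.7, 0.4, 1.8]
width: 0.0293
gripper_force: 40.2
t 4.77 pos [0.5069 0.0134 0.0161] ty 73.34 tilt 0.04 rz -0.01 d mm [  1.5   0.1 -33.9] w 0.0293 F [-0.7  0.4  1.8] q6 -1.39
```

```bash
python3 -m pendant '[{"dx":0,"dy":0,"dz":-0.01,"rx":0,"ry":0,"rz":0,"hand":0.02},{"dx":0,"dy":0,"dz":-0.02,"rx":0,"ry":0,"rz":0,"hand":0.02},{"dx":0,"dy":0,"dz":-0.03,"rx":0,"ry":0,"rz":0,"hand":0.02},{"dx":0,"dy":0,"dz":-0.03,"rx":0,"ry":0,"rz":0,"hand":0.02},{"dx":0,"dy":0,"dz":-0.03,"rx":0,"ry":0,"rz":0,"hand":0.02},{"dx":0,"dy":0,"dz":-0.02,"rx":0,"ry":0,"rz":0,"hand":0.02},{"dx":0,"dy":0,"dz":0,"rx":0,"ry":0,"rz":0,"hand":0.02}]';  python3 -c "
from h import *
plan(.425,-.306,.155,73.35)"
```

```text
clock: 5.35
position: [0.5096, 0.013, 0.1607]
ee_rot: [0.005, 0.145, 0.989, 0.0]
contact_force: [1.6, 0.8, -2.4]
width: 0.0293
gripper_force: 40.1
t 5.35 pos [0.5096 0.013  0.1607] ty 73.35 tilt 0.53 rz 0.0 d mm [ -10.3 -329.9    5.3] w 0.0293 F [ 1.6  0.8 -2.4] q6 -1.39
```

```bash
python3 -m pendant '[{"dx":-0.001,"dy":-0.0275,"dz":0,"rx":0,"ry":0,"rz":0,"hand":0.02},{"dx":-0.001,"dy":-0.0275,"dz":0,"rx":0,"ry":0,"rz":0,"hand":0.02},{"dx":-0.001,"dy":-0.0275,"dz":0,"rx":0,"ry":0,"rz":0,"hand":0.02},{"dx":-0.001,"dy":-0.0275,"dz":0,"rx":0,"ry":0,"rz":0,"hand":0.02},{"dx":-0.001,"dy":-0.0275,"dz":0,"rx":0,"ry":0,"rz":0,"hand":0.02},{"dx":-0.001,"dy":-0.0275,"dz":0,"rx":0,"ry":0,"rz":0,"hand":0.02},{"dx":-0.001,"dy":-0.0275,"dz":0,"rx":0,"ry":0,"rz":0,"hand":0.02},{"dx":-0.001,"dy":-0.0275,"dz":0,"rx":0,"ry":0,"rz":0,"hand":0.02},{"dx":0,"dy":-0.0275,"dz":0,"rx":0,"ry":0,"rz":0,"hand":0.02},{"dx":0,"dy":-0.0275,"dz":0,"rx":0,"ry":0,"rz":0,"hand":0.02},{"dx":0,"dy":-0.0275,"dz":0,"rx":0,"ry":0,"rz":0,"hand":0.02},{"dx":0,"dy":-0.0275,"dz":0,"rx":0,"ry":0,"rz":0,"hand":0.02}]' >/dev/null
python3 -m pendant '[{"dx":0,"dy":0,"dz":0.02,"rx":0,"ry":0,"rz":0,"hand":0.02},{"dx":0,"dy":0,"dz":0.02,"rx":0,"ry":0,"rz":0,"hand":0.02},{"dx":0,"dy":0,"dz":0.03,"rx":0,"ry":0,"rz":0,"hand":0.02},{"dx":0,"dy":0,"dz":0.03,"rx":0,"ry":0,"rz":0,"hand":0.02},{"dx":0,"dy":0,"dz":0.02,"rx":0,"ry":0,"rz":0,"hand":0.02},{"dx":0,"dy":0,"dz":0,"rx":0,"ry":0,"rz":0,"hand":0.02},{"dx":0,"dy":0,"dz":0,"rx":0,"ry":0,"rz":0,"hand":0.02}]';  python3 -c "
from h import *
plan(.425,-.306,.0145,73.35)"
```

```text
clock: 6.93
position: [0.4182, -0.3037, 0.0342]
ee_rot: [-0.002, 0.145, 0.989, 0.001]
contact_force: [-0.4, -0.4, -1.9]
width: 0.0288
gripper_force: 40.3
t 6.93 pos [ 0.4182 -0.3037  0.0342] ty 73.35 tilt 0.29 rz 180.0 d mm [ 7.2  0.3 19.7] w 0.0288 F [-0.4 -0.4 -1.9] q6 -2.04
```

```bash
python3 -m pendant '[{"dx":0.003,"dy":0,"dz":0.01,"rx":0,"ry":0,"rz":0,"hand":0.02},{"dx":0,"dy":0,"dz":0.006,"rx":0,"ry":0,"rz":0,"hand":0.02},{"dx":0,"dy":0,"dz":0,"rx":0,"ry":0,"rz":0,"hand":0.02},{"dx":0,"dy":0,"dz":0,"rx":0,"ry":0,"rz":0,"hand":0.02}]';python3 -m pendant '[{"dx":0,"dy":0,"dz":0.002,"rx":0,"ry":0,"rz":0,"hand":0.02},{"dx":0,"dy":0,"dz":0,"rx":0,"ry":0,"rz":0,"hand":0.02}]';python3 -m pendant '[{"dx":0,"dy":0,"dz":0.002,"rx":0,"ry":0,"rz":0,"hand":0.02},{"dx":0,"dy":0,"dz":0,"rx":0,"ry":0,"rz":0,"hand":0.02}]'
```

```text
clock: 7.27
position: [0.4173, -0.3045, 0.0206]
ee_rot: [0.0, 0.145, 0.989, -0.0]
contact_force: [0.1, 0.5, -2.5]
width: 0.0291
gripper_force: 40.4
clock: 7.43
position: [0.4173, -0.3045, 0.0184]
ee_rot: [0.001, 0.145, 0.989, -0.0]
contact_force: [-0.5, -1.0, -3.0]
width: 0.0289
gripper_force: 40.4
clock: 7.6
position: [0.4169, -0.3042, 0.0159]
ee_rot: [0.0, 0.145, 0.989, -0.0]
contact_force: [-0.1, -0.3, -2.3]
width: 0.029
gripper_force: 40.4
```

```bash
python3 -m pendant '[{"dx":0,"dy":0,"dz":0.0015,"rx":0,"ry":0,"rz":0,"hand":0.02},{"dx":0,"dy":0,"dz":0,"rx":0,"ry":0,"rz":0,"hand":0.02}]';python3 -m pendant '[{"dx":0,"dy":0,"dz":0.001,"rx":0,"ry":0,"rz":0,"hand":0.02},{"dx":0,"dy":0,"dz":0,"rx":0,"ry":0,"rz":0,"hand":0.02}]'|grep -E "pos|cont";python3 -m pendant '[{"dx":0,"dy":0,"dz":0.001,"rx":0,"ry":0,"rz":0,"hand":0.02},{"dx":0,"dy":0,"dz":0,"rx":0,"ry":0,"rz":0,"hand":0.02}]'|grep -E "pos|cont"
```

```text
clock: 7.77
position: [0.4172, -0.3043, 0.0151]
ee_rot: [0.0, 0.145, 0.989, -0.0]
contact_force: [-0.7, 1.6, 3.1]
width: 0.0289
gripper_force: 40.8
position: [0.4173, -0.3044, 0.0151]
contact_force: [-2.1, 3.2, 11.1]
position: [0.4176, -0.3043, 0.0148]
contact_force: [-1.5, 3.7, 15.2]
```

```bash
python3 -m pendant '[{"dx":0,"dy":0,"dz":-0.001,"rx":0,"ry":0,"rz":0,"hand":0.055},{"dx":0,"dy":0,"dz":0,"rx":0,"ry":0,"rz":0,"hand":0.055},{"dx":0,"dy":0,"dz":0,"rx":0,"ry":0,"rz":0,"hand":0.055},{"dx":0,"dy":0,"dz":0,"rx":0,"ry":0,"rz":0,"hand":0.055},{"dx":0,"dy":0,"dz":-0.02,"rx":0,"ry":0,"rz":0,"hand":0.055},{"dx":0,"dy":0,"dz":-0.03,"rx":0,"ry":0,"rz":0,"hand":0.055},{"dx":0,"dy":0,"dz":-0.03,"rx":0,"ry":0,"rz":0,"hand":0.055},{"dx":0,"dy":0,"dz":-0.03,"rx":0,"ry":0,"rz":0,"hand":0.085},{"dx":0,"dy":0,"dz":-0.03,"rx":0,"ry":0,"rz":0,"hand":0.085},{"dx":0,"dy":0,"dz":-0.01,"rx":0,"ry":0,"rz":0,"hand":0.085},{"dx":0,"dy":0,"dz":0,"rx":0,"ry":0,"rz":0,"hand":0.085}]' | tail -3;  python3 -c "
from h import *
plan(.539,-.05,.155)"
```

```text
contact_force: [-0.0, -0.9, -0.5]
width: 0.0851
gripper_force: 0.0
t 9.02 pos [ 0.4184 -0.3057  0.166 ] ty 73.35 tilt 0.36 rz 0.0 d mm [-42.2 279.6  10.4] w 0.0851 F [-0.  -0.9 -0.5] q6 -2.05
```

```bash
python3 -m pendant '[{"dx":-0.0042,"dy":0.028,"dz":0,"rx":0,"ry":0,"rz":0,"hand":0.085},{"dx":-0.0042,"dy":0.028,"dz":0,"rx":0,"ry":0,"rz":0,"hand":0.085},{"dx":-0.0042,"dy":0.028,"dz":0,"rx":0,"ry":0,"rz":0,"hand":0.085},{"dx":-0.0042,"dy":0.028,"dz":0,"rx":0,"ry":0,"rz":0,"hand":0.085},{"dx":-0.0042,"dy":0.028,"dz":0,"rx":0,"ry":0,"rz":0,"hand":0.085},{"dx":-0.0042,"dy":0.028,"dz":0,"rx":0,"ry":0,"rz":0,"hand":0.085},{"dx":-0.0042,"dy":0.028,"dz":0,"rx":0,"ry":0,"rz":0,"hand":0.085},{"dx":-0.0042,"dy":0.028,"dz":0,"rx":0,"ry":0,"rz":0,"hand":0.085},{"dx":-0.0042,"dy":0.028,"dz":0,"rx":0,"ry":0,"rz":0,"hand":0.085},{"dx":-0.0042,"dy":0.028,"dz":0,"rx":0,"ry":0,"rz":0,"hand":0.085}]' >/dev/null
python3 -m pendant '[{"dx":0,"dy":0,"dz":0,"rx":0,"ry":0,"rz":7.1,"hand":0.085},{"dx":0,"dy":0,"dz":0,"rx":0,"ry":0,"rz":7.1,"hand":0.085},{"dx":0,"dy":0,"dz":0,"rx":0,"ry":0,"rz":7.1,"hand":0.085},{"dx":0,"dy":0,"dz":0,"rx":0,"ry":0,"rz":7.1,"hand":0.085},{"dx":0,"dy":0,"dz":0,"rx":0,"ry":0,"rz":7.1,"hand":0.085},{"dx":0,"dy":0,"dz":0,"rx":0,"ry":0,"rz":7.1,"hand":0.085},{"dx":0,"dy":0,"dz":0,"rx":0,"ry":0,"rz":7.1,"hand":0.085},{"dx":0,"dy":0,"dz":0,"rx":0,"ry":0,"rz":7.1,"hand":0.085},{"dx":0,"dy":0,"dz":0,"rx":0,"ry":0,"rz":7.1,"hand":0.085},{"dx":0,"dy":0,"dz":0,"rx":0,"ry":0,"rz":7.1,"hand":0.085},{"dx":0,"dy":0,"dz":0,"rx":0,"ry":0,"rz":7.1,"hand":0.085},{"dx":0,"dy":0,"dz":0,"rx":0,"ry":0,"rz":7.1,"hand":0.085}]' >/dev/null
python3 -m pendant '[{"dx":0,"dy":0,"dz":0,"rx":0,"ry":0,"rz":4.8,"hand":0.085},{"dx":0,"dy":0,"dz":0,"rx":0,"ry":0,"rz":0,"hand":0.085},{"dx":0,"dy":0,"dz":0,"rx":0,"ry":0,"rz":0,"hand":0.085},{"dx":0,"dy":0,"dz":0,"rx":0,"ry":0,"rz":0,"hand":0.085}]' >/dev/null
python3 -c "
from h import *
plan(.539,-.05,.0155,-16.65);im=shot('side','pics/s5.png');
t=shot('top','pics/t5.png')
f=np.hstack([im['frame'][90:370,170:410],t['frame'][150:290,270:440].repeat(2,0).repeat(2,1)]);f=(255*(f/255)**.6).astype(np.uint8);cv2.imwrite('pics/s5c.png',f[:,:,::-1])"
```

```text
t 11.18 pos [ 0.5367 -0.0479  0.1621] ty -16.55 tilt 0.13 rz 0.1 d mm [ -1.4   3.2 146.6] w 0.085 F [0.7 0.5 0.8] q6 0.07
```

View pics/s5c.png

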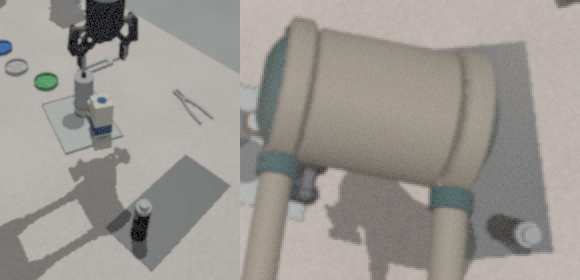

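```bash
python3 -m pendant '[{"dx":-0.0015,"dy":0.003,"dz":0.02,"rx":0,"ry":0,"rz":0,"hand":0.085},{"dx":0,"dy":0,"dz":0.025,"rx":0,"ry":0,"rz":0,"hand":0.085},{"dx":0,"dy":0,"dz":0.02,"rx":0,"ry":0,"rz":0,"hand":0.085},{"dx":0,"dy":0,"dz":0,"rx":0,"ry":0,"rz":0,"hand":0.085},{"dx":0,"dy":0,"dz":0,"rx":0,"ry":0,"rz":0,"hand":0.085}]' >/dev/null;  python3 -c "
from h import *
plan(.539,-.05,.0155,-16.65)"
python3 -m pendant '[{"dx":0,"dy":0,"dz":0.02,"rx":0,"ry":0,"rz":0,"hand":0.085},{"dx":0,"dy":0,"dz":0.02,"rx":0,"ry":0,"rz":0,"hand":0.085},{"dx":0,"dy":0,"dz":0.02,"rx":0,"ry":0,"rz":0,"hand":0.085},{"dx":0,"dy":0,"dz":0,"rx":0,"ry":0,"rz":0,"hand":0.085},{"dx":0,"dy":0,"dz":0,"rx":0,"ry":0,"rz":0,"hand":0.085}]' >/dev/null;  python3 -c "
from h import *
plan(.539,-.05,.0155,-16.65)"
```

```text
t 11.7 pos [ 0.539  -0.0501  0.0977] ty -16.63 tilt 0.14 rz 0.02 d mm [ 0.1  0.2 82.2] w 0.0848 F [-0.5  0.1  0.8] q6 0.07
t 12.12 pos [ 0.5402 -0.0503  0.0391] ty -16.64 tilt 0.02 rz 0.01 d mm [-0.  -1.3 23.6] w 0.0852 F [ 0.2 -0.  -0.2] q6 0.07
```

```bash
python3 -m pendant '[{"dx":0,"dy":0,"dz":0.015,"rx":0,"ry":0,"rz":0,"hand":0.085},{"dx":0,"dy":0,"dz":0.008,"rx":0,"ry":0,"rz":0,"hand":0.085},{"dx":0,"dy":0,"dz":0,"rx":0,"ry":0,"rz":0,"hand":0.085}]'|grep cont;python3 -m pendant '[{"dx":0,"dy":0,"dz":0,"rx":0,"ry":0,"rz":0,"hand":0.035},{"dx":0,"dy":0,"dz":0,"rx":0,"ry":0,"rz":0,"hand":0.035},{"dx":0,"dy":0,"dz":0,"rx":0,"ry":0,"rz":0,"hand":0.035},{"dx":0,"dy":0,"dz":0,"rx":0,"ry":0,"rz":0,"hand":0.035},{"dx":0,"dy":0,"dz":0,"rx":0,"ry":0,"rz":0,"hand":0.035},{"dx":0,"dy":0,"dz":0,"rx":0,"ry":0,"rz":0,"hand":0.035},{"dx":0,"dy":0,"dz":0,"rx":0,"ry":0,"rz":0,"hand":0.035}]' 35
python3 -m pendant '[{"dx":0,"dy":0,"dz":-0.01,"rx":0,"ry":0,"rz":0,"hand":0.035},{"dx":0,"dy":0,"dz":-0.02,"rx":0,"ry":0,"rz":0,"hand":0.035},{"dx":0,"dy":0,"dz":-0.03,"rx":0,"ry":0,"rz":0,"hand":0.035},{"dx":0,"dy":0,"dz":-0.03,"rx":0,"ry":0,"rz":0,"hand":0.035},{"dx":0,"dy":0,"dz":-0.03,"rx":0,"ry":0,"rz":0,"hand":0.035},{"dx":0,"dy":0,"dz":-0.02,"rx":0,"ry":0,"rz":0,"hand":0.035},{"dx":0,"dy":0,"dz":0,"rx":0,"ry":0,"rz":0,"hand":0.035}]';  python3 -c "
from h import *
plan(.513,-.300,.16)"
```

```text
contact_force: [0.3, 0.7, -0.4]
clock: 12.95
position: [0.5403, -0.0504, 0.0164]
ee_rot: [0.001, 0.802, 0.597, 0.0]
contact_force: [-1.2, -0.6, 6.5]
width: 0.0444
gripper_force: 30.3
clock: 13.53
position: [0.5431, -0.0509, 0.1607]
ee_rot: [0.004, 0.802, 0.597, 0.003]
contact_force: [0.6, -0.4, -0.3]
width: 0.0446
gripper_force: 30.3
t 13.53 pos [ 0.5431 -0.0509  0.1607] ty -16.65 tilt 0.59 rz 0.0 d mm [-247.3   42.5    0.9] w 0.0446 F [ 0.6 -0.4 -0.3] q6 0.07
```

```bash
python3 -m pendant '[{"dx":-0.0247,"dy":0.004,"dz":0,"rx":0,"ry":0,"rz":0,"hand":0.035},{"dx":-0.0247,"dy":0.004,"dz":0,"rx":0,"ry":0,"rz":0,"hand":0.035},{"dx":-0.0247,"dy":0.004,"dz":0,"rx":0,"ry":0,"rz":0,"hand":0.035},{"dx":-0.0247,"dy":0.004,"dz":0,"rx":0,"ry":0,"rz":0,"hand":0.035},{"dx":-0.0247,"dy":0.004,"dz":0,"rx":0,"ry":0,"rz":0,"hand":0.035},{"dx":-0.0247,"dy":0.004,"dz":0,"rx":0,"ry":0,"rz":0,"hand":0.035},{"dx":-0.0247,"dy":0.004,"dz":0,"rx":0,"ry":0,"rz":0,"hand":0.035},{"dx":-0.0247,"dy":0.004,"dz":0,"rx":0,"ry":0,"rz":0,"hand":0.035},{"dx":-0.0247,"dy":0.004,"dz":0,"rx":0,"ry":0,"rz":0,"hand":0.035},{"dx":-0.0247,"dy":0.004,"dz":0,"rx":0,"ry":0,"rz":0,"hand":0.035},{"dx":0,"dy":0,"dz":0,"rx":0,"ry":0,"rz":0,"hand":0.035}]' >/dev/null
python3 -m pendant '[{"dx":0,"dy":0,"dz":0.02,"rx":0,"ry":0,"rz":0,"hand":0.035},{"dx":0,"dy":0,"dz":0.02,"rx":0,"ry":0,"rz":0,"hand":0.035},{"dx":0,"dy":0,"dz":0.03,"rx":0,"ry":0,"rz":0,"hand":0.035},{"dx":0,"dy":0,"dz":0.03,"rx":0,"ry":0,"rz":0,"hand":0.035},{"dx":0,"dy":0,"dz":0.02,"rx":0,"ry":0,"rz":0,"hand":0.035},{"dx":0,"dy":0,"dz":0.01,"rx":0,"ry":0,"rz":0,"hand":0.035},{"dx":0,"dy":0,"dz":0,"rx":0,"ry":0,"rz":0,"hand":0.035},{"dx":0,"dy":0,"dz":0,"rx":0,"ry":0,"rz":0,"hand":0.035}]'>/dev/null;  python3 -c "
from h import *
plan(.513,-.300,.015,-16.65)"
```

```text
t 15.12 pos [ 0.5073 -0.2981  0.0251] ty -16.65 tilt 0.05 rz 0.0 d mm [-0.2  6.  10.1] w 0.0445 F [-0.3 -0.1  0.4] q6 -0.36
```

```bash
python3 -m pendant '[{"dx":0,"dy":0.003,"dz":0.005,"rx":0,"ry":0,"rz":0,"hand":0.035},{"dx":0,"dy":0,"dz":0.003,"rx":0,"ry":0,"rz":0,"hand":0.035},{"dx":0,"dy":0,"dz":0,"rx":0,"ry":0,"rz":0,"hand":0.035},{"dx":0,"dy":0,"dz":0,"rx":0,"ry":0,"rz":0,"hand":0.035}]'|grep -E "pos|cont";python3 -m pendant '[{"dx":0,"dy":0,"dz":0.0015,"rx":0,"ry":0,"rz":0,"hand":0.035},{"dx":0,"dy":0,"dz":0,"rx":0,"ry":0,"rz":0,"hand":0.035}]'|grep -E "pos|cont";python3 -m pendant '[{"dx":0,"dy":0,"dz":0.001,"rx":0,"ry":0,"rz":0,"hand":0.035},{"dx":0,"dy":0,"dz":0,"rx":0,"ry":0,"rz":0,"hand":0.035}]'|grep -E "pos|cont"
```

```text
position: [0.5105, -0.2994, 0.018]
contact_force: [0.2, 0.1, -1.1]
position: [0.5102, -0.2993, 0.0161]
contact_force: [0.2, -0.1, -1.6]
position: [0.5104, -0.2994, 0.0154]
contact_force: [-0.3, -0.5, 2.5]
```

```bash
python3 -m pendant '[{"dx":0,"dy":0,"dz":0,"rx":0,"ry":0,"rz":0,"hand":0.06},{"dx":0,"dy":0,"dz":0,"rx":0,"ry":0,"rz":0,"hand":0.06},{"dx":0,"dy":0,"dz":0,"rx":0,"ry":0,"rz":0,"hand":0.06},{"dx":0,"dy":0,"dz":0,"rx":0,"ry":0,"rz":0,"hand":0.06},{"dx":0,"dy":0,"dz":-0.02,"rx":0,"ry":0,"rz":0,"hand":0.06},{"dx":0,"dy":0,"dz":-0.03,"rx":0,"ry":0,"rz":0,"hand":0.06},{"dx":0,"dy":0,"dz":-0.03,"rx":0,"ry":0,"rz":0,"hand":0.06},{"dx":0,"dy":0,"dz":-0.03,"rx":0,"ry":0,"rz":0,"hand":0.06},{"dx":0,"dy":0,"dz":-0.03,"rx":0,"ry":0,"rz":0,"hand":0.085},{"dx":0,"dy":0,"dz":0,"rx":0,"ry":0,"rz":0,"hand":0.085},{"dx":0,"dy":0,"dz":0,"rx":0,"ry":0,"rz":0,"hand":0.085}]' | tail -3;  python3 -c "
from h import *
plan(.568,.0495,.155,-16.65)"
```

```text
contact_force: [-0.4, -0.9, -0.5]
width: 0.0853
gripper_force: 0.0
t 16.7 pos [ 0.5114 -0.3001  0.1571] ty -16.65 tilt 0.28 rz -0.0 d mm [351.2 -45.9   1.3] w 0.0853 F [-0.4 -0.9 -0.5] q6 -0.36
```

```bash
python3 -m pendant '[{"dx":0.0293,"dy":-0.0038,"dz":0,"rx":0,"ry":0,"rz":0,"hand":0.085},{"dx":0.0293,"dy":-0.0038,"dz":0,"rx":0,"ry":0,"rz":0,"hand":0.085},{"dx":0.0293,"dy":-0.0038,"dz":0,"rx":0,"ry":0,"rz":0,"hand":0.085},{"dx":0.0293,"dy":-0.0038,"dz":0,"rx":0,"ry":0,"rz":0,"hand":0.085},{"dx":0.0293,"dy":-0.0038,"dz":0,"rx":0,"ry":0,"rz":0,"hand":0.085},{"dx":0.0293,"dy":-0.0038,"dz":0,"rx":0,"ry":0,"rz":0,"hand":0.085},{"dx":0.0293,"dy":-0.0038,"dz":0,"rx":0,"ry":0,"rz":0,"hand":0.085},{"dx":0.0293,"dy":-0.0038,"dz":0,"rx":0,"ry":0,"rz":0,"hand":0.085},{"dx":0.0293,"dy":-0.0038,"dz":0,"rx":0,"ry":0,"rz":0,"hand":0.085},{"dx":0.0293,"dy":-0.0038,"dz":0,"rx":0,"ry":0,"rz":0,"hand":0.085},{"dx":0.0293,"dy":-0.0038,"dz":0,"rx":0,"ry":0,"rz":0,"hand":0.085},{"dx":0.0293,"dy":-0.0038,"dz":0,"rx":0,"ry":0,"rz":0,"hand":0.085}]' >/dev/null
python3 -m pendant '[{"dx":0,"dy":0,"dz":0,"rx":0,"ry":0,"rz":0,"hand":0.085},{"dx":0,"dy":0,"dz":0,"rx":0,"ry":0,"rz":0,"hand":0.085},{"dx":0,"dy":0,"dz":0.01,"rx":0,"ry":0,"rz":0,"hand":0.085},{"dx":0,"dy":0,"dz":0.02,"rx":0,"ry":0,"rz":0,"hand":0.085},{"dx":0,"dy":0,"dz":0.01,"rx":0,"ry":0,"rz":0,"hand":0.085},{"dx":0,"dy":0,"dz":0,"rx":0,"ry":0,"rz":0,"hand":0.085},{"dx":0,"dy":0,"dz":0,"rx":0,"ry":0,"rz":0,"hand":0.085}]' >/dev/null;  python3 -c "
from h import *
plan(.568,.0495,.016,-16.65)"
```

```text
t 18.28 pos [0.5663 0.0497 0.1137] ty -16.74 tilt 0.15 rz -0.09 d mm [ 0.4  1.9 97.7] w 0.085 F [-0.3  0.   0.5] q6 0.26
```

```bash
python3 -m pendant '[{"dx":0,"dy":0.0015,"dz":0.02,"rx":0,"ry":0,"rz":0,"hand":0.085},{"dx":0,"dy":0,"dz":0.02,"rx":0,"ry":0,"rz":0,"hand":0.085},{"dx":0,"dy":0,"dz":0.02,"rx":0,"ry":0,"rz":0,"hand":0.085},{"dx":0,"dy":0,"dz":0,"rx":0,"ry":0,"rz":0,"hand":0.085}]' |grep -E "pos|cont"
python3 -m pendant '[{"dx":0,"dy":0,"dz":0.02,"rx":0,"ry":0,"rz":0,"hand":0.085},{"dx":0,"dy":0,"dz":0.012,"rx":0,"ry":0,"rz":0,"hand":0.085},{"dx":0,"dy":0,"dz":0.006,"rx":0,"ry":0,"rz":0,"hand":0.085},{"dx":0,"dy":0,"dz":0,"rx":0,"ry":0,"rz":0,"hand":0.085}]' |grep -E "pos|cont"
python3 -m pendant '[{"dx":0,"dy":0,"dz":0,"rx":0,"ry":0,"rz":0,"hand":0.04},{"dx":0,"dy":0,"dz":0,"rx":0,"ry":0,"rz":0,"hand":0.04},{"dx":0,"dy":0,"dz":0,"rx":0,"ry":0,"rz":0,"hand":0.04},{"dx":0,"dy":0,"dz":0,"rx":0,"ry":0,"rz":0,"hand":0.04},{"dx":0,"dy":0,"dz":0,"rx":0,"ry":0,"rz":0,"hand":0.04},{"dx":0,"dy":0,"dz":0,"rx":0,"ry":0,"rz":0,"hand":0.04},{"dx":0,"dy":0,"dz":0,"rx":0,"ry":0,"rz":0,"hand":0.04}]' 40
```

```text
position: [0.5663, 0.0497, 0.0522]
contact_force: [-1.1, 0.9, 0.3]
position: [0.5686, 0.05, 0.0168]
contact_force: [-0.5, 0.2, 0.1]
clock: 19.53
position: [0.5692, 0.0504, 0.0182]
ee_rot: [0.0, 0.802, 0.597, 0.001]
contact_force: [-2.0, -0.1, 5.8]
width: 0.0494
gripper_force: 40.7
```

```bash
python3 -m pendant '[{"dx":0,"dy":0,"dz":-0.01,"rx":0,"ry":0,"rz":0,"hand":0.04},{"dx":0,"dy":0,"dz":-0.02,"rx":0,"ry":0,"rz":0,"hand":0.04},{"dx":0,"dy":0,"dz":-0.03,"rx":0,"ry":0,"rz":0,"hand":0.04},{"dx":0,"dy":0,"dz":-0.03,"rx":0,"ry":0,"rz":0,"hand":0.04},{"dx":0,"dy":0,"dz":-0.03,"rx":0,"ry":0,"rz":0,"hand":0.04},{"dx":0,"dy":0,"dz":-0.02,"rx":0,"ry":0,"rz":0,"hand":0.04},{"dx":0,"dy":0,"dz":0,"rx":0,"ry":0,"rz":0,"hand":0.04},{"dx":0,"dy":0,"dz":0,"rx":0,"ry":0,"rz":0,"hand":0.04}]';  python3 -c "
from h import *
plan(.601,-.2945,.16)"
```

```text
clock: 20.2
position: [0.5693, 0.0502, 0.1582]
ee_rot: [0.001, 0.802, 0.597, 0.001]
contact_force: [0.4, -0.1, -2.3]
width: 0.0501
gripper_force: 42.0
t 20.2 pos [0.5693 0.0502 0.1582] ty -16.65 tilt 0.17 rz 0.0 d mm [-321.2  129.1   -1.7] w 0.0501 F [ 0.4 -0.1 -2.3] q6 0.26
```

```bash
python3 -m pendant '[{"dx":-0.0268,"dy":0.0108,"dz":0,"rx":0,"ry":0,"rz":0,"hand":0.04},{"dx":-0.0268,"dy":0.0108,"dz":0,"rx":0,"ry":0,"rz":0,"hand":0.04},{"dx":-0.0268,"dy":0.0108,"dz":0,"rx":0,"ry":0,"rz":0,"hand":0.04},{"dx":-0.0268,"dy":0.0108,"dz":0,"rx":0,"ry":0,"rz":0,"hand":0.04},{"dx":-0.0268,"dy":0.0108,"dz":0,"rx":0,"ry":0,"rz":0,"hand":0.04},{"dx":-0.0268,"dy":0.0108,"dz":0,"rx":0,"ry":0,"rz":0,"hand":0.04},{"dx":-0.0268,"dy":0.0108,"dz":0,"rx":0,"ry":0,"rz":0,"hand":0.04},{"dx":-0.0268,"dy":0.0108,"dz":0,"rx":0,"ry":0,"rz":0,"hand":0.04},{"dx":-0.0268,"dy":0.0108,"dz":0,"rx":0,"ry":0,"rz":0,"hand":0.04},{"dx":-0.0268,"dy":0.0108,"dz":0,"rx":0,"ry":0,"rz":0,"hand":0.04},{"dx":-0.0268,"dy":0.0108,"dz":0,"rx":0,"ry":0,"rz":0,"hand":0.04},{"dx":-0.0268,"dy":0.0108,"dz":0,"rx":0,"ry":0,"rz":0,"hand":0.04}]' >/dev/null
python3 -m pendant '[{"dx":0,"dy":0,"dz":0,"rx":0,"ry":0,"rz":0,"hand":0.04},{"dx":0,"dy":0,"dz":0,"rx":0,"ry":0,"rz":0,"hand":0.04},{"dx":0,"dy":0,"dz":0.02,"rx":0,"ry":0,"rz":0,"hand":0.04},{"dx":0,"dy":0,"dz":0.03,"rx":0,"ry":0,"rz":0,"hand":0.04},{"dx":0,"dy":0,"dz":0.03,"rx":0,"ry":0,"rz":0,"hand":0.04},{"dx":0,"dy":0,"dz":0.03,"rx":0,"ry":0,"rz":0,"hand":0.04},{"dx":0,"dy":0,"dz":0.015,"rx":0,"ry":0,"rz":0,"hand":0.04},{"dx":0,"dy":0,"dz":0,"rx":0,"ry":0,"rz":0,"hand":0.04},{"dx":0,"dy":0,"dz":0,"rx":0,"ry":0,"rz":0,"hand":0.04}]' >/dev/null;  python3 -c "
from h import *
plan(.601,-.2945,.0165,-16.65)"
```

```text
t 21.95 pos [ 0.5995 -0.293   0.0302] ty -16.6 tilt 0.26 rz 0.05 d mm [-1.   1.9 13.7] w 0.0495 F [ 0.3 -0.4 -2. ] q6 -0.27
```

```bash
python3 -m pendant '[{"dx":0,"dy":0.001,"dz":0.006,"rx":0,"ry":0,"rz":0,"hand":0.04},{"dx":0,"dy":0,"dz":0.005,"rx":0,"ry":0,"rz":0,"hand":0.04},{"dx":0,"dy":0,"dz":0,"rx":0,"ry":0,"rz":0,"hand":0.04},{"dx":0,"dy":0,"dz":0,"rx":0,"ry":0,"rz":0,"hand":0.04}]'|grep -E "pos|cont";python3 -m pendant '[{"dx":0,"dy":0,"dz":0.0015,"rx":0,"ry":0,"rz":0,"hand":0.04},{"dx":0,"dy":0,"dz":0,"rx":0,"ry":0,"rz":0,"hand":0.04}]'|grep -E "pos|cont";python3 -m pendant '[{"dx":0,"dy":0,"dz":0.001,"rx":0,"ry":0,"rz":0,"hand":0.04},{"dx":0,"dy":0,"dz":0,"rx":0,"ry":0,"rz":0,"hand":0.04}]'|grep -E "pos|cont"
```

```text
position: [0.6019, -0.2953, 0.0215]
contact_force: [0.5, -0.8, -1.4]
position: [0.6018, -0.2954, 0.0198]
contact_force: [-0.9, 1.1, -2.3]
position: [0.6016, -0.2953, 0.0184]
contact_force: [-0.6, 0.2, -2.0]
```

```bash
python3 -m pendant '[{"dx":0,"dy":0,"dz":0.0015,"rx":0,"ry":0,"rz":0,"hand":0.04},{"dx":0,"dy":0,"dz":0,"rx":0,"ry":0,"rz":0,"hand":0.04}]'|grep -E "pos|cont";python3 -m pendant '[{"dx":0,"dy":0,"dz":0.001,"rx":0,"ry":0,"rz":0,"hand":0.04},{"dx":0,"dy":0,"dz":0,"rx":0,"ry":0,"rz":0,"hand":0.04}]'|grep -E "pos|cont"
```

```text
position: [0.6018, -0.2955, 0.0173]
contact_force: [-0.3, -0.7, 2.5]
position: [0.6019, -0.2955, 0.0173]
contact_force: [-2.2, 1.4, 5.6]
```

```bash
python3 -m pendant '[{"dx":0,"dy":0,"dz":-0.001,"rx":0,"ry":0,"rz":0,"hand":0.068},{"dx":0,"dy":0,"dz":0,"rx":0,"ry":0,"rz":0,"hand":0.068},{"dx":0,"dy":0,"dz":0,"rx":0,"ry":0,"rz":0,"hand":0.068},{"dx":0,"dy":0,"dz":0,"rx":0,"ry":0,"rz":0,"hand":0.068},{"dx":0,"dy":0,"dz":-0.02,"rx":0,"ry":0,"rz":0,"hand":0.068},{"dx":0,"dy":0,"dz":-0.03,"rx":0,"ry":0,"rz":0,"hand":0.068},{"dx":0,"dy":0,"dz":-0.03,"rx":0,"ry":0,"rz":0,"hand":0.068},{"dx":0,"dy":0,"dz":-0.03,"rx":0,"ry":0,"rz":0,"hand":0.068},{"dx":0,"dy":0,"dz":-0.03,"rx":0,"ry":0,"rz":0,"hand":0.07},{"dx":0,"dy":0,"dz":0,"rx":0,"ry":0,"rz":0,"hand":0.07},{"dx":0,"dy":0,"dz":0,"rx":0,"ry":0,"rz":0,"hand":0.07}]' | tail -3;  python3 -c "
from h import *
plan(.5535,0,.155)"
```

```text
contact_force: [-0.7, 0.3, -1.0]
width: 0.0699
gripper_force: 0.0
t 23.87 pos [ 0.6029 -0.296   0.1592] ty -16.65 tilt 0.28 rz 0.0 d mm [ 269.4 -132.2    3.3] w 0.0699 F [-0.7  0.3 -1. ] q6 -0.27
```

```bash
python3 -m pendant '[{"dx":0.0245,"dy":-0.012,"dz":0,"rx":0,"ry":0,"rz":0,"hand":0.07},{"dx":0.0245,"dy":-0.012,"dz":0,"rx":0,"ry":0,"rz":0,"hand":0.07},{"dx":0.0245,"dy":-0.012,"dz":0,"rx":0,"ry":0,"rz":0,"hand":0.07},{"dx":0.0245,"dy":-0.012,"dz":0,"rx":0,"ry":0,"rz":0,"hand":0.07},{"dx":0.0245,"dy":-0.012,"dz":0,"rx":0,"ry":0,"rz":0,"hand":0.07},{"dx":0.0245,"dy":-0.012,"dz":0,"rx":0,"ry":0,"rz":0,"hand":0.07},{"dx":0.0245,"dy":-0.012,"dz":0,"rx":0,"ry":0,"rz":0,"hand":0.07},{"dx":0.0245,"dy":-0.012,"dz":0,"rx":0,"ry":0,"rz":0,"hand":0.07},{"dx":0.0245,"dy":-0.012,"dz":0,"rx":0,"ry":0,"rz":0,"hand":0.07},{"dx":0.0245,"dy":-0.012,"dz":0,"rx":0,"ry":0,"rz":0,"hand":0.07},{"dx":0.0245,"dy":-0.012,"dz":0,"rx":0,"ry":0,"rz":0,"hand":0.07}]' >/dev/null
python3 -m pendant '[{"dx":0,"dy":0,"dz":0,"rx":0,"ry":0,"rz":0,"hand":0.07},{"dx":0,"dy":0,"dz":0,"rx":0,"ry":0,"rz":0,"hand":0.07},{"dx":0,"dy":0,"dz":0.02,"rx":0,"ry":0,"rz":0,"hand":0.07},{"dx":0,"dy":0,"dz":0.03,"rx":0,"ry":0,"rz":0,"hand":0.07},{"dx":0,"dy":0,"dz":0.03,"rx":0,"ry":0,"rz":0,"hand":0.07},{"dx":0,"dy":0,"dz":0.03,"rx":0,"ry":0,"rz":0,"hand":0.07},{"dx":0,"dy":0,"dz":0,"rx":0,"ry":0,"rz":0,"hand":0.07},{"dx":0,"dy":0,"dz":0,"rx":0,"ry":0,"rz":0,"hand":0.07}]' >/dev/null;  python3 -c "
from h import *
plan(.5535,0,-.02,-16.65)
im=shot('side','pics/s6.png')
f=im['frame'][120:345,165:405].astype(float);f=(255*(f/255)**.6).clip(0,255).astype(np.uint8)
c=cv2.resize(f,None,fx=2.5,fy=2.5,interpolation=cv2.INTER_CUBIC)
s=manip.get_state();M=rot(s['ee_rot']);p=np.array(s['position'])
for b in(0,.036):
  for k in(-.04,0,.04):
    u,v=proj(im,p+M[:,1]*k-M[:,2]*b);cv2.circle(c,(int((u-165)*2.5),int((v-120)*2.5)),2,(255,int(b*5000),0),-1)
for P in [(.5535,0,.004),(.5535,0,.054)]:
    u,v=proj(im,P);cv2.circle(c,(int((u-165)*2.5),int((v-120)*2.5)),1,(0,0,255),-1)
cv2.imwrite('pics/s6c.png',c[:,:,::-1])"
```

```text
t 25.45 pos [ 0.5508 -0.      0.0451] ty -16.71 tilt 0.29 rz -0.06 d mm [ 0.9  2.9 65. ] w 0.0702 F [0.6 0.3 0.4] q6 0.17
```

View pics/s6c.png

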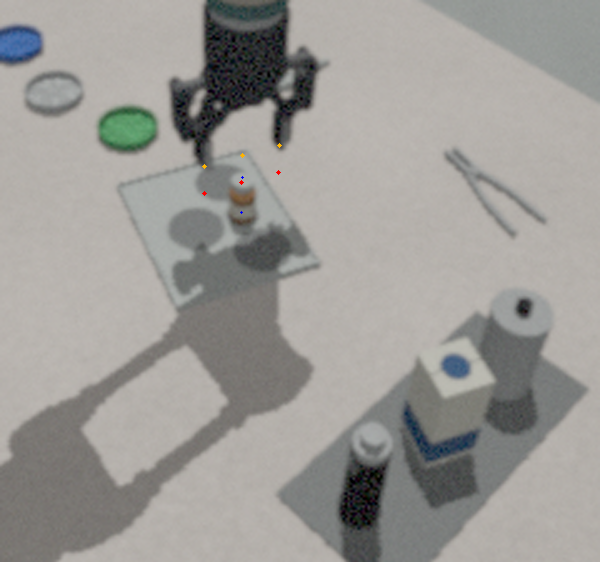

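The tips sit on the orange points, about 36 mm behind the reported TCP. The handle at (372,440), carton at (455,368) and jar at (522,310) all stand upright on the mat, and the vial at (241,200) is untouched. I descend to the vial.

```bash
python3 -m pendant '[{"dx":0.0005,"dy":0.0025,"dz":0,"rx":0,"ry":0,"rz":0,"hand":0.07},{"dx":0,"dy":0,"dz":0.015,"rx":0,"ry":0,"rz":0,"hand":0.07},{"dx":0,"dy":0,"dz":0.015,"rx":0,"ry":0,"rz":0,"hand":0.07},{"dx":0,"dy":0,"dz":0,"rx":0,"ry":0,"rz":0,"hand":0.07},{"dx":0,"dy":0,"dz":0,"rx":0,"ry":0,"rz":0,"hand":0.07}]' |grep -E "pos|cont"
python3 -m pendant '[{"dx":0,"dy":0,"dz":0.01,"rx":0,"ry":0,"rz":0,"hand":0.07},{"dx":0,"dy":0,"dz":0.01,"rx":0,"ry":0,"rz":0,"hand":0.07},{"dx":0,"dy":0,"dz":0.006,"rx":0,"ry":0,"rz":0,"hand":0.07},{"dx":0,"dy":0,"dz":0,"rx":0,"ry":0,"rz":0,"hand":0.07},{"dx":0,"dy":0,"dz":0,"rx":0,"ry":0,"rz":0,"hand":0.07}]' |grep -E "pos|cont"
python3 -c "
from h import *
plan(.5535,0,-.012,-16.65)"
```

```text
position: [0.5558, 0.0003, 0.018]
contact_force: [0.5, -0.5, -0.1]
position: [0.5545, 0.0006, -0.0097]
contact_force: [-0.3, -1.3, 0.2]
t 26.33 pos [ 0.5545  0.0006 -0.0097] ty -16.65 tilt 0.07 rz -0.0 d mm [-0.8 -0.8  2.3] w 0.0699 F [-0.3 -1.3  0.2] q6 0.17
```

```bash
python3 -m pendant '[{"dx":0,"dy":-0.0005,"dz":0.002,"rx":0,"ry":0,"rz":0,"hand":0.05},{"dx":0,"dy":0,"dz":0,"rx":0,"ry":0,"rz":0,"hand":0.045},{"dx":0,"dy":0,"dz":0,"rx":0,"ry":0,"rz":0,"hand":0.04},{"dx":0,"dy":0,"dz":0,"rx":0,"ry":0,"rz":0,"hand":0.036},{"dx":0,"dy":0,"dz":0,"rx":0,"ry":0,"rz":0,"hand":0.034},{"dx":0,"dy":0,"dz":0,"rx":0,"ry":0,"rz":0,"hand":0.032},{"dx":0,"dy":0,"dz":0,"rx":0,"ry":0,"rz":0,"hand":0.03},{"dx":0,"dy":0,"dz":0,"rx":0,"ry":0,"rz":0,"hand":0.028},{"dx":0,"dy":0,"dz":0,"rx":0,"ry":0,"rz":0,"hand":0.024},{"dx":0,"dy":0,"dz":0,"rx":0,"ry":0,"rz":0,"hand":0.02},{"dx":0,"dy":0,"dz":0,"rx":0,"ry":0,"rz":0,"hand":0.02},{"dx":0,"dy":0,"dz":0,"rx":0,"ry":0,"rz":0,"hand":0.02}]' 25
```

```text
clock: 27.33
position: [0.5544, 0.0007, -0.0109]
ee_rot: [-0.0, 0.802, 0.597, 0.0]
contact_force: [-1.6, 0.5, 4.4]
width: 0.027
gripper_force: 24.6
```

```bash
python3 -m pendant '[{"dx":0,"dy":0,"dz":-0.01,"rx":0,"ry":0,"rz":0,"hand":0.02},{"dx":0,"dy":0,"dz":-0.02,"rx":0,"ry":0,"rz":0,"hand":0.02},{"dx":0,"dy":0,"dz":-0.02,"rx":0,"ry":0,"rz":0,"hand":0.02},{"dx":0,"dy":0,"dz":-0.02,"rx":0,"ry":0,"rz":0,"hand":0.02},{"dx":0,"dy":0,"dz":-0.01,"rx":0,"ry":0,"rz":0,"hand":0.02},{"dx":0,"dy":0,"dz":0,"rx":0,"ry":0,"rz":0,"hand":0.02},{"dx":0,"dy":0,"dz":0,"rx":0,"ry":0,"rz":0,"hand":0.02}]';  python3 -c "
from h import *
plan(.5128,.288,.07)"
```

```text
clock: 27.92
position: [0.5547, 0.0006, 0.0692]
ee_rot: [0.0, 0.802, 0.597, 0.0]
contact_force: [-0.1, 0.0, -1.2]
width: 0.0268
gripper_force: 24.7
t 27.92 pos [0.5547 0.0006 0.0692] ty -16.65 tilt 0.06 rz 0.0 d mm [ 263.3 -122.5   -0.9] w 0.0268 F [-0.1  0.  -1.2] q6 0.17
```

```bash
python3 -m pendant '[{"dx":0.0219,"dy":-0.0102,"dz":0,"rx":0,"ry":0,"rz":0,"hand":0.02},{"dx":0.0219,"dy":-0.0102,"dz":0,"rx":0,"ry":0,"rz":0,"hand":0.02},{"dx":0.0219,"dy":-0.0102,"dz":0,"rx":0,"ry":0,"rz":0,"hand":0.02},{"dx":0.0219,"dy":-0.0102,"dz":0,"rx":0,"ry":0,"rz":0,"hand":0.02},{"dx":0.0219,"dy":-0.0102,"dz":0,"rx":0,"ry":0,"rz":0,"hand":0.02},{"dx":0.0219,"dy":-0.0102,"dz":0,"rx":0,"ry":0,"rz":0,"hand":0.02},{"dx":0.0219,"dy":-0.0102,"dz":0,"rx":0,"ry":0,"rz":0,"hand":0.02},{"dx":0.0219,"dy":-0.0102,"dz":0,"rx":0,"ry":0,"rz":0,"hand":0.02},{"dx":0.0219,"dy":-0.0102,"dz":0,"rx":0,"ry":0,"rz":0,"hand":0.02},{"dx":0.0219,"dy":-0.0102,"dz":0,"rx":0,"ry":0,"rz":0,"hand":0.02},{"dx":0.0219,"dy":-0.0102,"dz":0,"rx":0,"ry":0,"rz":0,"hand":0.02},{"dx":0.0219,"dy":-0.0102,"dz":0,"rx":0,"ry":0,"rz":0,"hand":0.02}]' >/dev/null
python3 -m pendant '[{"dx":0,"dy":0,"dz":0,"rx":0,"ry":0,"rz":0,"hand":0.02},{"dx":0,"dy":0,"dz":0,"rx":0,"ry":0,"rz":0,"hand":0.02},{"dx":0,"dy":0,"dz":0.01,"rx":0,"ry":0,"rz":0,"hand":0.02},{"dx":0,"dy":0,"dz":0.02,"rx":0,"ry":0,"rz":0,"hand":0.02},{"dx":0,"dy":0,"dz":0.02,"rx":0,"ry":0,"rz":0,"hand":0.02},{"dx":0,"dy":0,"dz":0,"rx":0,"ry":0,"rz":0,"hand":0.02},{"dx":0,"dy":0,"dz":0,"rx":0,"ry":0,"rz":0,"hand":0.02}]' >/dev/null;  python3 -c "
from h import *
plan(.5128,.288,-.012,-16.65)
im=shot('side','pics/s7.png')
f=im['frame'][80:230,120:280].astype(float);f=(255*(f/255)**.6).clip(0,255).astype(np.uint8)
c=cv2.resize(f,(640,600),interpolation=cv2.INTER_CUBIC)
cv2.imwrite('pics/s7c.png',c[:,:,::-1])"
```

```text
t 29.5 pos [0.5112 0.2857 0.0172] ty -16.73 tilt 0.26 rz -0.08 d mm [ 2.7  1.  29.2] w 0.0271 F [ 0.2 -0.1 -0.2] q6 0.68
```

View pics/s7c.png

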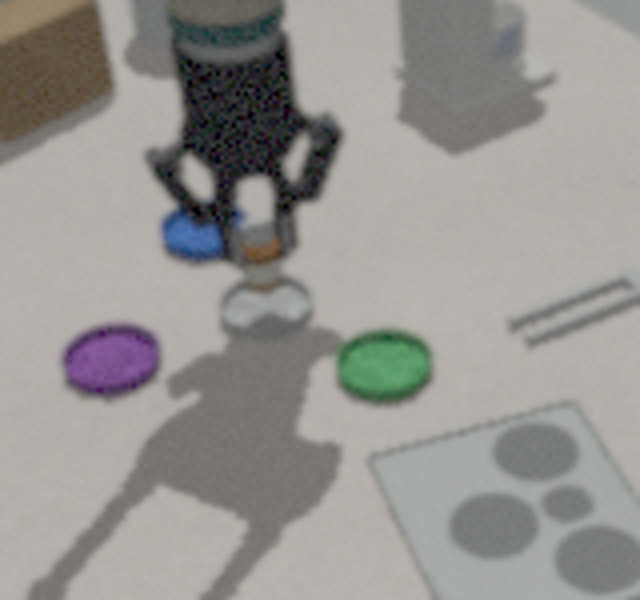

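The vial hangs upright at (262,250), just above the steel dish at (265,305).

```bash
python3 -m pendant '[{"dx":0.002,"dy":0.001,"dz":0.01,"rx":0,"ry":0,"rz":0,"hand":0.02},{"dx":0,"dy":0,"dz":0.01,"rx":0,"ry":0,"rz":0,"hand":0.02},{"dx":0,"dy":0,"dz":0.004,"rx":0,"ry":0,"rz":0,"hand":0.02},{"dx":0,"dy":0,"dz":0,"rx":0,"ry":0,"rz":0,"hand":0.02},{"dx":0,"dy":0,"dz":0,"rx":0,"ry":0,"rz":0,"hand":0.02}]'|grep -E "pos|cont"
python3 -m pendant '[{"dx":0,"dy":0,"dz":0.0015,"rx":0,"ry":0,"rz":0,"hand":0.02},{"dx":0,"dy":0,"dz":0,"rx":0,"ry":0,"rz":0,"hand":0.02}]'|grep -E "pos|cont"
python3 -m pendant '[{"dx":0,"dy":0,"dz":0.0015,"rx":0,"ry":0,"rz":0,"hand":0.02},{"dx":0,"dy":0,"dz":0,"rx":0,"ry":0,"rz":0,"hand":0.02}]'|grep -E "pos|cont"
```

```text
position: [0.5138, 0.289, -0.0054]
contact_force: [1.2, -0.5, 0.2]
position: [0.5143, 0.2893, -0.0064]
contact_force: [0.5, -0.4, -0.5]
position: [0.5141, 0.2892, -0.008]
contact_force: [-0.0, -0.3, -0.4]
```

```bash
python3 -m pendant '[{"dx":0,"dy":0,"dz":0.0015,"rx":0,"ry":0,"rz":0,"hand":0.02},{"dx":0,"dy":0,"dz":0,"rx":0,"ry":0,"rz":0,"hand":0.02}]'|grep -E "pos|cont"
python3 -m pendant '[{"dx":0,"dy":0,"dz":0.0015,"rx":0,"ry":0,"rz":0,"hand":0.02},{"dx":0,"dy":0,"dz":0,"rx":0,"ry":0,"rz":0,"hand":0.02}]'|grep -E "pos|cont"
python3 -m pendant '[{"dx":0,"dy":0,"dz":0.001,"rx":0,"ry":0,"rz":0,"hand":0.02},{"dx":0,"dy":0,"dz":0,"rx":0,"ry":0,"rz":0,"hand":0.02}]'|grep -E "pos|cont"
```

```text
position: [0.514, 0.2891, -0.0097]
contact_force: [0.6, -0.6, 0.3]
position: [0.5139, 0.2891, -0.0113]
contact_force: [0.7, -0.2, 0.2]
position: [0.5142, 0.2892, -0.0119]
contact_force: [0.1, -0.6, 2.0]
```

```bash
python3 -m pendant '[{"dx":0,"dy":0,"dz":0,"rx":0,"ry":0,"rz":0,"hand":0.03},{"dx":0,"dy":0,"dz":0,"rx":0,"ry":0,"rz":0,"hand":0.034},{"dx":0,"dy":0,"dz":0,"rx":0,"ry":0,"rz":0,"hand":0.038},{"dx":0,"dy":0,"dz":0,"rx":0,"ry":0,"rz":0,"hand":0.042},{"dx":0,"dy":0,"dz":0,"rx":0,"ry":0,"rz":0,"hand":0.045},{"dx":0,"dy":0,"dz":-0.01,"rx":0,"ry":0,"rz":0,"hand":0.045},{"dx":0,"dy":0,"dz":-0.02,"rx":0,"ry":0,"rz":0,"hand":0.045},{"dx":0,"dy":0,"dz":-0.03,"rx":0,"ry":0,"rz":0,"hand":0.045},{"dx":0,"dy":0,"dz":-0.04,"rx":0,"ry":0,"rz":0,"hand":0.045},{"dx":0,"dy":0,"dz":-0.04,"rx":0,"ry":0,"rz":0,"hand":0.075},{"dx":0,"dy":0,"dz":-0.03,"rx":0,"ry":0,"rz":0,"hand":0.075},{"dx":0,"dy":0,"dz":0,"rx":0,"ry":0,"rz":0,"hand":0.075}]'|grep cont;  python3 -c "
from h import *
plan(.602,-.2955,.16)
im=shot('side','pics/s8.png')
f=im['frame'][130:210,150:230].astype(float);f=(255*(f/255)**.6).clip(0,255).astype(np.uint8)
cv2.imwrite('pics/s8c.png',cv2.resize(f,(400,400),interpolation=cv2.INTER_CUBIC)[:,:,::-1])"
```

```text
contact_force: [0.8, -0.2, -0.6]
t 31.8 pos [0.5185 0.2911 0.1664] ty -16.65 tilt 0.87 rz 0.0 d mm [-538.1  248.     4.1] w 0.0748 F [ 0.8 -0.2 -0.6] q6 0.68
```

View pics/s8c.png

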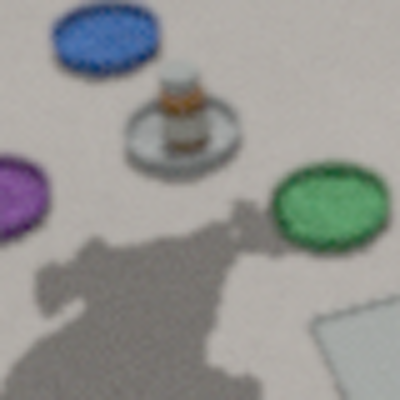

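The vial stands upright near the centre of the dish, its foot at (185,145) against the dish centre at (183,138). Next I fetch the jar. The picture allowance is used up, so from here I check with numbers only.

```bash
python3 -m pendant '[{"dx":-0.0268,"dy":0.0125,"dz":0,"rx":0,"ry":0,"rz":0,"hand":0.07},{"dx":-0.0268,"dy":0.0125,"dz":0,"rx":0,"ry":0,"rz":0,"hand":0.07},{"dx":-0.0268,"dy":0.0125,"dz":0,"rx":0,"ry":0,"rz":0,"hand":0.07},{"dx":-0.0268,"dy":0.0125,"dz":0,"rx":0,"ry":0,"rz":0,"hand":0.07},{"dx":-0.0268,"dy":0.0125,"dz":0,"rx":0,"ry":0,"rz":0,"hand":0.07},{"dx":-0.0268,"dy":0.0125,"dz":0,"rx":0,"ry":0,"rz":0,"hand":0.07},{"dx":-0.0268,"dy":0.0125,"dz":0,"rx":0,"ry":0,"rz":0,"hand":0.07},{"dx":-0.0268,"dy":0.0125,"dz":0,"rx":0,"ry":0,"rz":0,"hand":0.07},{"dx":-0.0268,"dy":0.0125,"dz":0,"rx":0,"ry":0,"rz":0,"hand":0.07},{"dx":-0.0268,"dy":0.0125,"dz":0,"rx":0,"ry":0,"rz":0,"hand":0.07}]' >/dev/null
python3 -m pendant '[{"dx":-0.0268,"dy":0.0125,"dz":0,"rx":0,"ry":0,"rz":0,"hand":0.07},{"dx":-0.0268,"dy":0.0125,"dz":0,"rx":0,"ry":0,"rz":0,"hand":0.07},{"dx":-0.0268,"dy":0.0125,"dz":0,"rx":0,"ry":0,"rz":0,"hand":0.07},{"dx":-0.0268,"dy":0.0125,"dz":0,"rx":0,"ry":0,"rz":0,"hand":0.07},{"dx":-0.0268,"dy":0.0125,"dz":0,"rx":0,"ry":0,"rz":0,"hand":0.07},{"dx":-0.0268,"dy":0.0125,"dz":0,"rx":0,"ry":0,"rz":0,"hand":0.07},{"dx":-0.0268,"dy":0.0125,"dz":0,"rx":0,"ry":0,"rz":0,"hand":0.07},{"dx":-0.0268,"dy":0.0125,"dz":0,"rx":0,"ry":0,"rz":0,"hand":0.07},{"dx":-0.0268,"dy":0.0125,"dz":0,"rx":0,"ry":0,"rz":0,"hand":0.07},{"dx":-0.0268,"dy":0.0125,"dz":0,"rx":0,"ry":0,"rz":0,"hand":0.07},{"dx":0,"dy":0,"dz":0,"rx":0,"ry":0,"rz":0,"hand":0.07},{"dx":0,"dy":0,"dz":0,"rx":0,"ry":0,"rz":0,"hand":0.07}]' >/dev/null
python3 -m pendant '[{"dx":0,"dy":0,"dz":0,"rx":0,"ry":0,"rz":0,"hand":0.07},{"dx":0,"dy":0,"dz":0.02,"rx":0,"ry":0,"rz":0,"hand":0.07},{"dx":0,"dy":0,"dz":0.02,"rx":0,"ry":0,"rz":0,"hand":0.07},{"dx":0,"dy":0,"dz":0,"rx":0,"ry":0,"rz":0,"hand":0.07},{"dx":0,"dy":0,"dz":0,"rx":0,"ry":0,"rz":0,"hand":0.07}]' >/dev/null
python3 -c "
from h import *
plan(.602,-.2955,.017,-16.65)"
```

```text
t 34.1 pos [ 0.5989 -0.294   0.1168] ty -16.58 tilt 0.22 rz 0.07 d mm [-0.7  3.7 99.8] w 0.0699 F [0.1 0.1 0.4] q6 -0.27
```

```bash
python3 -m pendant '[{"dx":0,"dy":0.0025,"dz":0.01,"rx":0,"ry":0,"rz":0,"hand":0.07},{"dx":0,"dy":0,"dz":0.02,"rx":0,"ry":0,"rz":0,"hand":0.07},{"dx":0,"dy":0,"dz":0.01,"rx":0,"ry":0,"rz":0,"hand":0.07},{"dx":0,"dy":0,"dz":0,"rx":0,"ry":0,"rz":0,"hand":0.07},{"dx":0,"dy":0,"dz":0,"rx":0,"ry":0,"rz":0,"hand":0.07}]' |grep -E "pos|cont"
python3 -m pendant '[{"dx":0,"dy":0,"dz":0.02,"rx":0,"ry":0,"rz":0,"hand":0.07},{"dx":0,"dy":0,"dz":0.02,"rx":0,"ry":0,"rz":0,"hand":0.07},{"dx":0,"dy":0,"dz":0.01,"rx":0,"ry":0,"rz":0,"hand":0.07},{"dx":0,"dy":0,"dz":0.008,"rx":0,"ry":0,"rz":0,"hand":0.07},{"dx":0,"dy":0,"dz":0,"rx":0,"ry":0,"rz":0,"hand":0.07},{"dx":0,"dy":0,"dz":0,"rx":0,"ry":0,"rz":0,"hand":0.07}]' |grep -E "pos|cont"
```

```text
position: [0.6023, -0.2965, 0.0777]
contact_force: [0.7, 0.0, 0.4]
position: [0.6028, -0.297, 0.0203]
contact_force: [-0.6, -0.7, 0.2]
```

Close on the jar and lift it.

```bash
python3 -m pendant '[{"dx":0,"dy":0,"dz":0.002,"rx":0,"ry":0,"rz":0,"hand":0.06},{"dx":0,"dy":0,"dz":0,"rx":0,"ry":0,"rz":0,"hand":0.04},{"dx":0,"dy":0,"dz":0,"rx":0,"ry":0,"rz":0,"hand":0.04},{"dx":0,"dy":0,"dz":0,"rx":0,"ry":0,"rz":0,"hand":0.04},{"dx":0,"dy":0,"dz":0,"rx":0,"ry":0,"rz":0,"hand":0.04},{"dx":0,"dy":0,"dz":0,"rx":0,"ry":0,"rz":0,"hand":0.04},{"dx":0,"dy":0,"dz":0,"rx":0,"ry":0,"rz":0,"hand":0.04}]' 40
python3 -m pendant '[{"dx":0,"dy":0,"dz":-0.01,"rx":0,"ry":0,"rz":0,"hand":0.04},{"dx":0,"dy":0,"dz":-0.02,"rx":0,"ry":0,"rz":0,"hand":0.04},{"dx":0,"dy":0,"dz":-0.03,"rx":0,"ry":0,"rz":0,"hand":0.04},{"dx":0,"dy":0,"dz":-0.03,"rx":0,"ry":0,"rz":0,"hand":0.04},{"dx":0,"dy":0,"dz":-0.03,"rx":0,"ry":0,"rz":0,"hand":0.04},{"dx":0,"dy":0,"dz":-0.02,"rx":0,"ry":0,"rz":0,"hand":0.04},{"dx":0,"dy":0,"dz":0,"rx":0,"ry":0,"rz":0,"hand":0.04},{"dx":0,"dy":0,"dz":0,"rx":0,"ry":0,"rz":0,"hand":0.04}]';  python3 -c "
from h import *
plan(.5685,.0495,.16)"
```

```text
clock: 35.6
position: [0.6026, -0.297, 0.0188]
ee_rot: [0.0, 0.802, 0.597, 0.0]
contact_force: [-1.7, 0.8, 5.6]
width: 0.05
gripper_force: 41.2
clock: 36.27
position: [0.603, -0.297, 0.159]
ee_rot: [0.001, 0.802, 0.597, 0.001]
contact_force: [-0.8, -0.4, -1.8]
width: 0.0494
gripper_force: 41.9
t 36.27 pos [ 0.603 -0.297  0.159] ty -16.65 tilt 0.15 rz 0.0 d mm [ 322.1 -132.4   -1.6] w 0.0494 F [-0.8 -0.4 -1.8] q6 -0.27
```

```bash
python3 -m pendant '[{"dx":0.0269,"dy":-0.011,"dz":0,"rx":0,"ry":0,"rz":0,"hand":0.04},{"dx":0.0269,"dy":-0.011,"dz":0,"rx":0,"ry":0,"rz":0,"hand":0.04},{"dx":0.0269,"dy":-0.011,"dz":0,"rx":0,"ry":0,"rz":0,"hand":0.04},{"dx":0.0269,"dy":-0.011,"dz":0,"rx":0,"ry":0,"rz":0,"hand":0.04},{"dx":0.0269,"dy":-0.011,"dz":0,"rx":0,"ry":0,"rz":0,"hand":0.04},{"dx":0.0269,"dy":-0.011,"dz":0,"rx":0,"ry":0,"rz":0,"hand":0.04},{"dx":0.0269,"dy":-0.011,"dz":0,"rx":0,"ry":0,"rz":0,"hand":0.04},{"dx":0.0269,"dy":-0.011,"dz":0,"rx":0,"ry":0,"rz":0,"hand":0.04},{"dx":0.0269,"dy":-0.011,"dz":0,"rx":0,"ry":0,"rz":0,"hand":0.04},{"dx":0.0269,"dy":-0.011,"dz":0,"rx":0,"ry":0,"rz":0,"hand":0.04},{"dx":0.0269,"dy":-0.011,"dz":0,"rx":0,"ry":0,"rz":0,"hand":0.04},{"dx":0.0269,"dy":-0.011,"dz":0,"rx":0,"ry":0,"rz":0,"hand":0.04}]' >/dev/null
python3 -m pendant '[{"dx":0,"dy":0,"dz":0,"rx":0,"ry":0,"rz":0,"hand":0.04},{"dx":0,"dy":0,"dz":0,"rx":0,"ry":0,"rz":0,"hand":0.04},{"dx":0,"dy":0,"dz":0.02,"rx":0,"ry":0,"rz":0,"hand":0.04},{"dx":0,"dy":0,"dz":0.03,"rx":0,"ry":0,"rz":0,"hand":0.04},{"dx":0,"dy":0,"dz":0.03,"rx":0,"ry":0,"rz":0,"hand":0.04},{"dx":0,"dy":0,"dz":0.03,"rx":0,"ry":0,"rz":0,"hand":0.04},{"dx":0,"dy":0,"dz":0.012,"rx":0,"ry":0,"rz":0,"hand":0.04},{"dx":0,"dy":0,"dz":0,"rx":0,"ry":0,"rz":0,"hand":0.04},{"dx":0,"dy":0,"dz":0,"rx":0,"ry":0,"rz":0,"hand":0.04}]' >/dev/null;  python3 -c "
from h import *
plan(.569,.05,.02,-16.65)"
```

```text
t 38.02 pos [0.5675 0.0493 0.0344] ty -16.72 tilt 0.19 rz -0.07 d mm [ 1.1  1.3 14.4] w 0.0495 F [-0.1 -0.9 -2.2] q6 0.26
```

```bash
python3 -m pendant '[{"dx":0,"dy":0,"dz":0.006,"rx":0,"ry":0,"rz":0,"hand":0.04},{"dx":0,"dy":0,"dz":0.005,"rx":0,"ry":0,"rz":0,"hand":0.04},{"dx":0,"dy":0,"dz":0,"rx":0,"ry":0,"rz":0,"hand":0.04},{"dx":0,"dy":0,"dz":0,"rx":0,"ry":0,"rz":0,"hand":0.04}]'|grep -E "pos|cont";python3 -m pendant '[{"dx":0,"dy":0,"dz":0.0015,"rx":0,"ry":0,"rz":0,"hand":0.04},{"dx":0,"dy":0,"dz":0,"rx":0,"ry":0,"rz":0,"hand":0.04}]'|grep -E "pos|cont";python3 -m pendant '[{"dx":0,"dy":0,"dz":0.001,"rx":0,"ry":0,"rz":0,"hand":0.04},{"dx":0,"dy":0,"dz":0,"rx":0,"ry":0,"rz":0,"hand":0.04}]'|grep -E "pos|cont"
python3 -m pendant '[{"dx":0,"dy":0,"dz":0.001,"rx":0,"ry":0,"rz":0,"hand":0.04},{"dx":0,"dy":0,"dz":0,"rx":0,"ry":0,"rz":0,"hand":0.04}]'|grep -E "pos|cont"
```

```text
position: [0.5686, 0.0503, 0.0253]
contact_force: [-0.3, -0.3, -2.2]
position: [0.5687, 0.0504, 0.0237]
contact_force: [-0.4, -0.1, -2.7]
position: [0.5684, 0.0504, 0.0225]
contact_force: [-0.2, -0.2, -2.7]
position: [0.5684, 0.0504, 0.0213]
contact_force: [0.5, 0.4, -2.3]
```

```bash
python3 -m pendant '[{"dx":0,"dy":0,"dz":0.001,"rx":0,"ry":0,"rz":0,"hand":0.04},{"dx":0,"dy":0,"dz":0,"rx":0,"ry":0,"rz":0,"hand":0.04}]'|grep -E "pos|cont";python3 -m pendant '[{"dx":0,"dy":0,"dz":0.001,"rx":0,"ry":0,"rz":0,"hand":0.04},{"dx":0,"dy":0,"dz":0,"rx":0,"ry":0,"rz":0,"hand":0.04}]'|grep -E "pos|cont"
```

```text
position: [0.5683, 0.0504, 0.0202]
contact_force: [0.0, -0.5, -2.0]
position: [0.5684, 0.0504, 0.0199]
contact_force: [-1.0, 0.8, 3.0]
```

```bash
python3 -m pendant '[{"dx":0,"dy":0,"dz":0,"rx":0,"ry":0,"rz":0,"hand":0.07},{"dx":0,"dy":0,"dz":0,"rx":0,"ry":0,"rz":0,"hand":0.07},{"dx":0,"dy":0,"dz":0,"rx":0,"ry":0,"rz":0,"hand":0.07},{"dx":0,"dy":0,"dz":0,"rx":0,"ry":0,"rz":0,"hand":0.07},{"dx":0,"dy":0,"dz":-0.02,"rx":0,"ry":0,"rz":0,"hand":0.07},{"dx":0,"dy":0,"dz":-0.03,"rx":0,"ry":0,"rz":0,"hand":0.07},{"dx":0,"dy":0,"dz":-0.03,"rx":0,"ry":0,"rz":0,"hand":0.07},{"dx":0,"dy":0,"dz":-0.03,"rx":0,"ry":0,"rz":0,"hand":0.07},{"dx":0,"dy":0,"dz":-0.02,"rx":0,"ry":0,"rz":0,"hand":0.07},{"dx":0,"dy":0,"dz":0,"rx":0,"ry":0,"rz":0,"hand":0.07},{"dx":0,"dy":0,"dz":0,"rx":0,"ry":0,"rz":0,"hand":0.07}]' | tail -3;  python3 -c "
from h import *
plan(.5104,-.2994,.15,-16.65)"
```

```text
contact_force: [0.3, 1.1, -0.3]
width: 0.07
gripper_force: 0.0
t 40.1 pos [0.5692 0.0503 0.1506] ty -16.65 tilt 0.17 rz -0.0 d mm [-351.9   43.8    0.4] w 0.07 F [ 0.3  1.1 -0.3] q6 0.26
```

```bash
python3 -m pendant '[{"dx":-0.0293,"dy":0.0037,"dz":0,"rx":0,"ry":0,"rz":0,"hand":0.07},{"dx":-0.0293,"dy":0.0037,"dz":0,"rx":0,"ry":0,"rz":0,"hand":0.07},{"dx":-0.0293,"dy":0.0037,"dz":0,"rx":0,"ry":0,"rz":0,"hand":0.07},{"dx":-0.0293,"dy":0.0037,"dz":0,"rx":0,"ry":0,"rz":0,"hand":0.07},{"dx":-0.0293,"dy":0.0037,"dz":0,"rx":0,"ry":0,"rz":0,"hand":0.07},{"dx":-0.0293,"dy":0.0037,"dz":0,"rx":0,"ry":0,"rz":0,"hand":0.07},{"dx":-0.0293,"dy":0.0037,"dz":0,"rx":0,"ry":0,"rz":0,"hand":0.07},{"dx":-0.0293,"dy":0.0037,"dz":0,"rx":0,"ry":0,"rz":0,"hand":0.07},{"dx":-0.0293,"dy":0.0037,"dz":0,"rx":0,"ry":0,"rz":0,"hand":0.07},{"dx":-0.0293,"dy":0.0037,"dz":0,"rx":0,"ry":0,"rz":0,"hand":0.07},{"dx":-0.0293,"dy":0.0037,"dz":0,"rx":0,"ry":0,"rz":0,"hand":0.07},{"dx":-0.0293,"dy":0.0037,"dz":0,"rx":0,"ry":0,"rz":0,"hand":0.07}]' >/dev/null
python3 -m pendant '[{"dx":0,"dy":0,"dz":0,"rx":0,"ry":0,"rz":0,"hand":0.07},{"dx":0,"dy":0,"dz":0,"rx":0,"ry":0,"rz":0,"hand":0.07},{"dx":0,"dy":0,"dz":0.01,"rx":0,"ry":0,"rz":0,"hand":0.07},{"dx":0,"dy":0,"dz":0.02,"rx":0,"ry":0,"rz":0,"hand":0.07},{"dx":0,"dy":0,"dz":0.02,"rx":0,"ry":0,"rz":0,"hand":0.07},{"dx":0,"dy":0,"dz":0,"rx":0,"ry":0,"rz":0,"hand":0.07},{"dx":0,"dy":0,"dz":0,"rx":0,"ry":0,"rz":0,"hand":0.07}]' >/dev/null;  python3 -c "
from h import *
plan(.5104,-.2994,.016,-16.65)"
```

```text
t 41.68 pos [ 0.5092 -0.297   0.0976] ty -16.57 tilt 0.26 rz 0.08 d mm [-2.1  2.2 81.6] w 0.0696 F [ 0.3 -0.7  0.3] q6 -0.36
```

```bash
python3 -m pendant '[{"dx":-0.001,"dy":0.001,"dz":0.01,"rx":0,"ry":0,"rz":0,"hand":0.07},{"dx":0,"dy":0,"dz":0.02,"rx":0,"ry":0,"rz":0,"hand":0.07},{"dx":0,"dy":0,"dz":0.01,"rx":0,"ry":0,"rz":0,"hand":0.07},{"dx":0,"dy":0,"dz":0,"rx":0,"ry":0,"rz":0,"hand":0.07},{"dx":0,"dy":0,"dz":0,"rx":0,"ry":0,"rz":0,"hand":0.07}]' |grep -E "pos|cont"
python3 -m pendant '[{"dx":0,"dy":0,"dz":0.02,"rx":0,"ry":0,"rz":0,"hand":0.07},{"dx":0,"dy":0,"dz":0.015,"rx":0,"ry":0,"rz":0,"hand":0.07},{"dx":0,"dy":0,"dz":0.005,"rx":0,"ry":0,"rz":0,"hand":0.07},{"dx":0,"dy":0,"dz":0,"rx":0,"ry":0,"rz":0,"hand":0.07},{"dx":0,"dy":0,"dz":0,"rx":0,"ry":0,"rz":0,"hand":0.07}]' |grep -E "pos|cont"
python3 -m pendant '[{"dx":0,"dy":0,"dz":0,"rx":0,"ry":0,"rz":0,"hand":0.035},{"dx":0,"dy":0,"dz":0,"rx":0,"ry":0,"rz":0,"hand":0.035},{"dx":0,"dy":0,"dz":0,"rx":0,"ry":0,"rz":0,"hand":0.035},{"dx":0,"dy":0,"dz":0,"rx":0,"ry":0,"rz":0,"hand":0.035},{"dx":0,"dy":0,"dz":0,"rx":0,"ry":0,"rz":0,"hand":0.035},{"dx":0,"dy":0,"dz":0,"rx":0,"ry":0,"rz":0,"hand":0.035}]' 35
```

```text
position: [0.5108, -0.3002, 0.0592]
contact_force: [-0.5, -0.6, 0.2]
position: [0.5115, -0.3009, 0.0202]
contact_force: [0.2, -0.2, 0.8]
clock: 43.02
position: [0.5115, -0.3009, 0.0206]
ee_rot: [0.001, 0.802, 0.597, 0.0]
contact_force: [-1.3, 0.4, 6.0]
width: 0.0447
gripper_force: 34.6
```

```bash
python3 -m pendant '[{"dx":0,"dy":0,"dz":-0.01,"rx":0,"ry":0,"rz":0,"hand":0.035},{"dx":0,"dy":0,"dz":-0.02,"rx":0,"ry":0,"rz":0,"hand":0.035},{"dx":0,"dy":0,"dz":-0.03,"rx":0,"ry":0,"rz":0,"hand":0.035},{"dx":0,"dy":0,"dz":-0.03,"rx":0,"ry":0,"rz":0,"hand":0.035},{"dx":0,"dy":0,"dz":-0.03,"rx":0,"ry":0,"rz":0,"hand":0.035},{"dx":0,"dy":0,"dz":-0.02,"rx":0,"ry":0,"rz":0,"hand":0.035},{"dx":0,"dy":0,"dz":0,"rx":0,"ry":0,"rz":0,"hand":0.035}]'|tail -2
python3 -m pendant '[{"dx":0.0247,"dy":-0.0044,"dz":0,"rx":0,"ry":0,"rz":0,"hand":0.035},{"dx":0.0247,"dy":-0.0044,"dz":0,"rx":0,"ry":0,"rz":0,"hand":0.035},{"dx":0.0247,"dy":-0.0044,"dz":0,"rx":0,"ry":0,"rz":0,"hand":0.035},{"dx":0.0247,"dy":-0.0044,"dz":0,"rx":0,"ry":0,"rz":0,"hand":0.035},{"dx":0.0247,"dy":-0.0044,"dz":0,"rx":0,"ry":0,"rz":0,"hand":0.035},{"dx":0.0247,"dy":-0.0044,"dz":0,"rx":0,"ry":0,"rz":0,"hand":0.035},{"dx":0.0247,"dy":-0.0044,"dz":0,"rx":0,"ry":0,"rz":0,"hand":0.035},{"dx":0.0247,"dy":-0.0044,"dz":0,"rx":0,"ry":0,"rz":0,"hand":0.035},{"dx":0.0247,"dy":-0.0044,"dz":0,"rx":0,"ry":0,"rz":0,"hand":0.035},{"dx":0.0247,"dy":-0.0044,"dz":0,"rx":0,"ry":0,"rz":0,"hand":0.035},{"dx":0,"dy":0,"dz":0,"rx":0,"ry":0,"rz":0,"hand":0.035},{"dx":0,"dy":0,"dz":0,"rx":0,"ry":0,"rz":0,"hand":0.035}]' >/dev/null
python3 -m pendant '[{"dx":0,"dy":0,"dz":0.02,"rx":0,"ry":0,"rz":0,"hand":0.035},{"dx":0,"dy":0,"dz":0.03,"rx":0,"ry":0,"rz":0,"hand":0.035},{"dx":0,"dy":0,"dz":0.03,"rx":0,"ry":0,"rz":0,"hand":0.035},{"dx":0,"dy":0,"dz":0.03,"rx":0,"ry":0,"rz":0,"hand":0.035},{"dx":0,"dy":0,"dz":0.015,"rx":0,"ry":0,"rz":0,"hand":0.035},{"dx":0,"dy":0,"dz":0,"rx":0,"ry":0,"rz":0,"hand":0.035},{"dx":0,"dy":0,"dz":0,"rx":0,"ry":0,"rz":0,"hand":0.035}]' >/dev/null;  python3 -c "
from h import *
plan(.54,-.052,.0216,-16.65)"
```

```text
width: 0.0445
gripper_force: 35.2
t 45.18 pos [ 0.5387 -0.052   0.0334] ty -16.71 tilt 0.15 rz -0.06 d mm [ 0.4  1.3 11.8] w 0.0445 F [0.2 0.8 0.2] q6 0.07
```

```bash
python3 -m pendant '[{"dx":0,"dy":0,"dz":0.006,"rx":0,"ry":0,"rz":0,"hand":0.035},{"dx":0,"dy":0,"dz":0.003,"rx":0,"ry":0,"rz":0,"hand":0.035},{"dx":0,"dy":0,"dz":0,"rx":0,"ry":0,"rz":0,"hand":0.035},{"dx":0,"dy":0,"dz":0,"rx":0,"ry":0,"rz":0,"hand":0.035}]'|grep -E "pos|cont";python3 -m pendant '[{"dx":0,"dy":0,"dz":0.0015,"rx":0,"ry":0,"rz":0,"hand":0.035},{"dx":0,"dy":0,"dz":0,"rx":0,"ry":0,"rz":0,"hand":0.035}]'|grep -E "pos|cont";python3 -m pendant '[{"dx":0,"dy":0,"dz":0.001,"rx":0,"ry":0,"rz":0,"hand":0.035},{"dx":0,"dy":0,"dz":0,"rx":0,"ry":0,"rz":0,"hand":0.035}]'|grep -E "pos|cont"
python3 -m pendant '[{"dx":0,"dy":0,"dz":0.001,"rx":0,"ry":0,"rz":0,"hand":0.035},{"dx":0,"dy":0,"dz":0,"rx":0,"ry":0,"rz":0,"hand":0.035}]'|grep -E "pos|cont"
```

```text
position: [0.54, -0.0514, 0.0261]
contact_force: [0.1, -0.6, -0.7]
position: [0.5397, -0.0512, 0.0242]
contact_force: [0.6, -0.6, -0.6]
position: [0.5395, -0.0512, 0.0229]
contact_force: [-0.4, 0.0, -0.1]
position: [0.5395, -0.0512, 0.0218]
contact_force: [0.2, -0.4, -1.1]
```

```bash
python3 -m pendant '[{"dx":0,"dy":0,"dz":0.001,"rx":0,"ry":0,"rz":0,"hand":0.035},{"dx":0,"dy":0,"dz":0,"rx":0,"ry":0,"rz":0,"hand":0.035}]'|grep -E "pos|cont"
python3 -m pendant '[{"dx":0,"dy":0,"dz":0.0005,"rx":0,"ry":0,"rz":0,"hand":0.035},{"dx":0,"dy":0,"dz":0,"rx":0,"ry":0,"rz":0,"hand":0.035}]'|grep -E "pos|cont"
```

```text
position: [0.5395, -0.0512, 0.0217]
contact_force: [-2.2, -0.5, 5.5]
position: [0.5395, -0.0513, 0.0217]
contact_force: [-1.9, 1.3, 8.1]
```

```bash
python3 -m pendant '[{"dx":0,"dy":0,"dz":0,"rx":0,"ry":0,"rz":0,"hand":0.065},{"dx":0,"dy":0,"dz":0,"rx":0,"ry":0,"rz":0,"hand":0.065},{"dx":0,"dy":0,"dz":0,"rx":0,"ry":0,"rz":0,"hand":0.065},{"dx":0,"dy":0,"dz":0,"rx":0,"ry":0,"rz":0,"hand":0.065},{"dx":0,"dy":0,"dz":-0.02,"rx":0,"ry":0,"rz":0,"hand":0.065},{"dx":0,"dy":0,"dz":-0.03,"rx":0,"ry":0,"rz":0,"hand":0.065},{"dx":0,"dy":0,"dz":-0.03,"rx":0,"ry":0,"rz":0,"hand":0.065},{"dx":0,"dy":0,"dz":-0.03,"rx":0,"ry":0,"rz":0,"hand":0.07},{"dx":0,"dy":0,"dz":-0.02,"rx":0,"ry":0,"rz":0,"hand":0.07},{"dx":0,"dy":0,"dz":0,"rx":0,"ry":0,"rz":0,"hand":0.07}]' | tail -3
python3 -m pendant '[{"dx":-0.0278,"dy":-0.0045,"dz":0,"rx":0,"ry":0,"rz":0,"hand":0.07},{"dx":-0.0278,"dy":-0.0045,"dz":0,"rx":0,"ry":0,"rz":0,"hand":0.07},{"dx":-0.0278,"dy":-0.0045,"dz":0,"rx":0,"ry":0,"rz":0,"hand":0.07},{"dx":-0.0278,"dy":-0.0045,"dz":0,"rx":0,"ry":0,"rz":0,"hand":0.07},{"dx":-0.0278,"dy":-0.0045,"dz":0,"rx":0,"ry":0,"rz":0,"hand":0.07},{"dx":-0.0278,"dy":-0.0045,"dz":0,"rx":0,"ry":0,"rz":0,"hand":0.07},{"dx":-0.0278,"dy":-0.0045,"dz":0,"rx":0,"ry":0,"rz":0,"hand":0.07},{"dx":-0.0278,"dy":-0.0045,"dz":0,"rx":0,"ry":0,"rz":0,"hand":0.07},{"dx":-0.0278,"dy":-0.0045,"dz":0,"rx":0,"ry":0,"rz":0,"hand":0.07},{"dx":-0.0278,"dy":-0.0045,"dz":0,"rx":0,"ry":0,"rz":0,"hand":0.07},{"dx":0,"dy":0,"dz":0,"rx":0,"ry":0,"rz":0,"hand":0.07},{"dx":0,"dy":0,"dz":0,"rx":0,"ry":0,"rz":0,"hand":0.07}]' >/dev/null
python3 -m pendant '[{"dx":0,"dy":0,"dz":0.01,"rx":0,"ry":0,"rz":0,"hand":0.07},{"dx":0,"dy":0,"dz":0.02,"rx":0,"ry":0,"rz":0,"hand":0.07},{"dx":0,"dy":0,"dz":0.02,"rx":0,"ry":0,"rz":0,"hand":0.07},{"dx":0,"dy":0,"dz":0,"rx":0,"ry":0,"rz":0,"hand":0.07},{"dx":0,"dy":0,"dz":0,"rx":0,"ry":0,"rz":0,"hand":0.07}]' >/dev/null;  python3 -c "
from h import *
plan(.4174,-.3044,.016,-16.65)"
```

```text
contact_force: [-0.1, -0.8, 0.1]
width: 0.07
gripper_force: 0.0
t 48.6 pos [ 0.4162 -0.3026  0.0989] ty -16.56 tilt 0.23 rz 0.09 d mm [-1.5  2.  82.9] w 0.0701 F [-0.7  1.3  0.6] q6 -0.48
```

```bash
python3 -m pendant '[{"dx":-0.001,"dy":0.0015,"dz":0.01,"rx":0,"ry":0,"rz":0,"hand":0.07},{"dx":0,"dy":0,"dz":0.02,"rx":0,"ry":0,"rz":0,"hand":0.07},{"dx":0,"dy":0,"dz":0.01,"rx":0,"ry":0,"rz":0,"hand":0.07},{"dx":0,"dy":0,"dz":0,"rx":0,"ry":0,"rz":0,"hand":0.07},{"dx":0,"dy":0,"dz":0,"rx":0,"ry":0,"rz":0,"hand":0.07}]' |grep -E "pos|cont"
python3 -m pendant '[{"dx":0,"dy":0,"dz":0.02,"rx":0,"ry":0,"rz":0,"hand":0.07},{"dx":0,"dy":0,"dz":0.015,"rx":0,"ry":0,"rz":0,"hand":0.07},{"dx":0,"dy":0,"dz":0.007,"rx":0,"ry":0,"rz":0,"hand":0.07},{"dx":0,"dy":0,"dz":0,"rx":0,"ry":0,"rz":0,"hand":0.07},{"dx":0,"dy":0,"dz":0,"rx":0,"ry":0,"rz":0,"hand":0.07}]' |grep -E "pos|cont"
python3 -m pendant '[{"dx":0,"dy":0,"dz":0,"rx":0,"ry":0,"rz":0,"hand":0.045},{"dx":0,"dy":0,"dz":0,"rx":0,"ry":0,"rz":0,"hand":0.04},{"dx":0,"dy":0,"dz":0,"rx":0,"ry":0,"rz":0,"hand":0.035},{"dx":0,"dy":0,"dz":0,"rx":0,"ry":0,"rz":0,"hand":0.03},{"dx":0,"dy":0,"dz":0,"rx":0,"ry":0,"rz":0,"hand":0.02},{"dx":0,"dy":0,"dz":0,"rx":0,"ry":0,"rz":0,"hand":0.02},{"dx":0,"dy":0,"dz":0,"rx":0,"ry":0,"rz":0,"hand":0.02},{"dx":0,"dy":0,"dz":0,"rx":0,"ry":0,"rz":0,"hand":0.02}]' 40
```

```text
position: [0.4179, -0.3058, 0.0602]
contact_force: [0.5, 1.0, 0.9]
position: [0.4183, -0.3065, 0.019]
contact_force: [-0.6, 0.1, 0.4]
clock: 50.1
position: [0.4171, -0.3059, 0.0189]
ee_rot: [-0.0, 0.802, 0.597, -0.0]
contact_force: [-3.9, 0.8, 6.2]
width: 0.0291
gripper_force: 38.7
```

```bash
python3 -m pendant '[{"dx":0,"dy":0,"dz":-0.01,"rx":0,"ry":0,"rz":0,"hand":0.02},{"dx":0,"dy":0,"dz":-0.02,"rx":0,"ry":0,"rz":0,"hand":0.02},{"dx":0,"dy":0,"dz":-0.03,"rx":0,"ry":0,"rz":0,"hand":0.02},{"dx":0,"dy":0,"dz":-0.03,"rx":0,"ry":0,"rz":0,"hand":0.02},{"dx":0,"dy":0,"dz":-0.03,"rx":0,"ry":0,"rz":0,"hand":0.02},{"dx":0,"dy":0,"dz":-0.02,"rx":0,"ry":0,"rz":0,"hand":0.02},{"dx":0,"dy":0,"dz":0,"rx":0,"ry":0,"rz":0,"hand":0.02}]'|tail -2
python3 -m pendant '[{"dx":0.0275,"dy":-0.0005,"dz":0,"rx":0,"ry":0,"rz":0,"hand":0.02},{"dx":0.0275,"dy":-0.0005,"dz":0,"rx":0,"ry":0,"rz":0,"hand":0.02},{"dx":0.0275,"dy":-0.0005,"dz":0,"rx":0,"ry":0,"rz":0,"hand":0.02},{"dx":0.0275,"dy":-0.0005,"dz":0,"rx":0,"ry":0,"rz":0,"hand":0.02},{"dx":0.0275,"dy":-0.0005,"dz":0,"rx":0,"ry":0,"rz":0,"hand":0.02},{"dx":0.0275,"dy":-0.0005,"dz":0,"rx":0,"ry":0,"rz":0,"hand":0.02},{"dx":0.0275,"dy":-0.0005,"dz":0,"rx":0,"ry":0,"rz":0,"hand":0.02},{"dx":0.0275,"dy":-0.0005,"dz":0,"rx":0,"ry":0,"rz":0,"hand":0.02},{"dx":0.0275,"dy":-0.0005,"dz":0,"rx":0,"ry":0,"rz":0,"hand":0.02},{"dx":0.0275,"dy":-0.0005,"dz":0,"rx":0,"ry":0,"rz":0,"hand":0.02},{"dx":0.0275,"dy":-0.0005,"dz":0,"rx":0,"ry":0,"rz":0,"hand":0.02},{"dx":0.0275,"dy":-0.0005,"dz":0,"rx":0,"ry":0,"rz":0,"hand":0.02}]' >/dev/null
python3 -m pendant '[{"dx":0,"dy":0,"dz":0,"rx":0,"ry":0,"rz":0,"hand":0.02},{"dx":0,"dy":0,"dz":0,"rx":0,"ry":0,"rz":0,"hand":0.02},{"dx":0,"dy":0,"dz":0.02,"rx":0,"ry":0,"rz":0,"hand":0.02},{"dx":0,"dy":0,"dz":0.03,"rx":0,"ry":0,"rz":0,"hand":0.02},{"dx":0,"dy":0,"dz":0.03,"rx":0,"ry":0,"rz":0,"hand":0.02},{"dx":0,"dy":0,"dz":0.03,"rx":0,"ry":0,"rz":0,"hand":0.02},{"dx":0,"dy":0,"dz":0.01,"rx":0,"ry":0,"rz":0,"hand":0.02},{"dx":0,"dy":0,"dz":0,"rx":0,"ry":0,"rz":0,"hand":0.02},{"dx":0,"dy":0,"dz":0,"rx":0,"ry":0,"rz":0,"hand":0.02}]' >/dev/null;  python3 -c "
from h import *
plan(.5065,.012,.0198,-16.65)"
```

```text
width: 0.0294
gripper_force: 39.6
t 52.43 pos [0.5068 0.0111 0.0384] ty -16.7 tilt 0.03 rz -0.05 d mm [ 0.8 -0.5 18.6] w 0.029 F [ 0.8 -0.3 -2.7] q6 0.18
```

```bash
python3 -m pendant '[{"dx":0,"dy":0,"dz":0.01,"rx":0,"ry":0,"rz":0,"hand":0.02},{"dx":0,"dy":0,"dz":0.005,"rx":0,"ry":0,"rz":0,"hand":0.02},{"dx":0,"dy":0,"dz":0,"rx":0,"ry":0,"rz":0,"hand":0.02},{"dx":0,"dy":0,"dz":0,"rx":0,"ry":0,"rz":0,"hand":0.02}]'|grep -E "pos|cont";python3 -m pendant '[{"dx":0,"dy":0,"dz":0.0015,"rx":0,"ry":0,"rz":0,"hand":0.02},{"dx":0,"dy":0,"dz":0,"rx":0,"ry":0,"rz":0,"hand":0.02}]'|grep -E "pos|cont";python3 -m pendant '[{"dx":0,"dy":0,"dz":0.0015,"rx":0,"ry":0,"rz":0,"hand":0.02},{"dx":0,"dy":0,"dz":0,"rx":0,"ry":0,"rz":0,"hand":0.02}]'|grep -E "pos|cont"
python3 -m pendant '[{"dx":0,"dy":0,"dz":0.001,"rx":0,"ry":0,"rz":0,"hand":0.02},{"dx":0,"dy":0,"dz":0,"rx":0,"ry":0,"rz":0,"hand":0.02}]'|grep -E "pos|cont"
```

```text
position: [0.5069, 0.0118, 0.0237]
contact_force: [0.2, -0.4, -1.6]
position: [0.507, 0.0119, 0.0222]
contact_force: [-0.1, 0.5, -2.9]
position: [0.5067, 0.0119, 0.0204]
contact_force: [-0.2, -0.3, -2.6]
position: [0.5068, 0.0119, 0.0199]
contact_force: [-1.0, 0.1, 2.3]
```

```bash
python3 -m pendant '[{"dx":0,"dy":0,"dz":0,"rx":0,"ry":0,"rz":0,"hand":0.055},{"dx":0,"dy":0,"dz":0,"rx":0,"ry":0,"rz":0,"hand":0.055},{"dx":0,"dy":0,"dz":0,"rx":0,"ry":0,"rz":0,"hand":0.055},{"dx":0,"dy":0,"dz":0,"rx":0,"ry":0,"rz":0,"hand":0.055},{"dx":0,"dy":0,"dz":-0.02,"rx":0,"ry":0,"rz":0,"hand":0.055},{"dx":0,"dy":0,"dz":-0.03,"rx":0,"ry":0,"rz":0,"hand":0.055},{"dx":0,"dy":0,"dz":-0.03,"rx":0,"ry":0,"rz":0,"hand":0.055},{"dx":0,"dy":0,"dz":-0.03,"rx":0,"ry":0,"rz":0,"hand":0.055},{"dx":0,"dy":0,"dz":-0.03,"rx":0,"ry":0,"rz":0,"hand":0.055},{"dx":0,"dy":0,"dz":0,"rx":0,"ry":0,"rz":0,"hand":0.055}]' | tail -3
python3 -m pendant '[{"dx":0,"dy":-0.02,"dz":0,"rx":0,"ry":0,"rz":0,"hand":0.055},{"dx":0,"dy":-0.02,"dz":0,"rx":0,"ry":0,"rz":0,"hand":0.055},{"dx":0,"dy":-0.02,"dz":0,"rx":0,"ry":0,"rz":0,"hand":0.055},{"dx":0,"dy":-0.02,"dz":0,"rx":0,"ry":0,"rz":0,"hand":0.055},{"dx":0,"dy":-0.02,"dz":0,"rx":0,"ry":0,"rz":0,"hand":0.055},{"dx":0,"dy":-0.02,"dz":0,"rx":0,"ry":0,"rz":0,"hand":0.055},{"dx":0,"dy":-0.02,"dz":0,"rx":0,"ry":0,"rz":0,"hand":0.055},{"dx":0,"dy":-0.02,"dz":0,"rx":0,"ry":0,"rz":0,"hand":0.055},{"dx":0,"dy":-0.02,"dz":0,"rx":0,"ry":0,"rz":0,"hand":0.055},{"dx":0,"dy":-0.02,"dz":0,"rx":0,"ry":0,"rz":0,"hand":0.055},{"dx":0,"dy":0,"dz":0,"rx":0,"ry":0,"rz":0,"hand":0.055},{"dx":0,"dy":0,"dz":0,"rx":0,"ry":0,"rz":0,"hand":0.055}]' |tail -4
python3 - <<'E'
from h import *
a=load('pics/top0.png');b=shot('top','pics/t9.png');s0=load('pics/side0.png');s=shot('side','pics/s9.png')
def match(A,B,x0,x1,y0,y1,n):
    g=lambda f:cv2.cvtColor(cv2.resize(f,None,fx=4,fy=4,interpolation=cv2.INTER_CUBIC),cv2.COLOR_RGB2LAB)
    t=g(A['frame'][y0:y1,x0:x1]);m=10;w=g(B['frame'][y0-m:y1+m,x0-m:x1+m])
    r=cv2.matchTemplate(w,t,cv2.TM_CCOEFF_NORMED);_,v,_,l=cv2.minMaxLoc(r);print(n,'score',round(v,3),'shift px',l[0]/4-m,l[1]/4-m)
match(a,b,247,269,193,216,'jar top');match(a,b,289,313,203,228,'carton top');match(a,b,262,286,219,242,'handle top')
for n,(P,h) in {'jar':((.568,.0495),.06),'carton':((.539,-.05),.06),'handle':((.5055,.014),.09)}.items():
    u,v=map(int,proj(s0,(*P,h)));match(s0,s,u-10,u+11,v-12,v+13,n+' side')
match(a,b,210,230,115,182,'fork');match(a,b,300,354,114,138,'speculum')
# vial in dish: cap vs dish rim
u,v=map(int,proj(s,(.5128,.288,.03)))
print('clock',manip.get_state()['clock'])
# cap in top view: brightest/amber analysis
f=b['frame'][205:255,140:190].astype(int); d=np.abs(f-a['frame'][205:255,140:190]).sum(2)
d=cv2.GaussianBlur(d.astype(np.float32),(0,0),1); ys,xs=np.where(d>.5*d.max()); print('change centre',xs.mean()+140,ys.mean()+205,'expected vial',proj(b,(.5128,.288,.053)),proj(b,(.5128,.288,.003)))
E
```

```text
contact_force: [1.9, 0.2, 0.2]
width: 0.0549
gripper_force: 0.0
ee_rot: [0.0, 0.802, 0.598, 0.0]
contact_force: [-0.6, 0.2, -0.1]
width: 0.0551
gripper_force: 0.0
jar top score 0.975 shift px -0.5 0.5
carton top score 0.983 shift px 0.0 0.0
handle top score 0.959 shift px 0.25 0.0
jar side score 0.963 shift px -0.5 0.0
carton side score 0.988 shift px 0.0 0.0
handle side score 0.989 shift px 0.5 0.25
fork score 0.983 shift px 0.0 0.0
speculum score 0.986 shift px 0.0 0.0
clock 55.2
change centre 169.36274509803923 230.7058823529412 expected vial (np.float64(161.53067051484484), np.float64(229.82265294609468)) (np.float64(166.6294932739672), np.float64(229.73688363269292))
```

Template matching puts everything within 0.75 px (about 2 mm) of its start in both views. I hand in.

```bash
python3 -c "
from rig import manip
print(manip.sign_off())"
```

```text
the job is handed in; nothing more can be done
None
```

I handed the job in at about 55 s of the 136 s allowed. The vial was last seen upright in the steel dish, and the jar, carton and handle are back on their marks within about 2 mm. The speculum and fork show no movement in the final top view. The hand-in returned no verdict.

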